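# Bolt the heat-sink module in and feel its plate gap with a taper blade

## Task

Slide the red-knobbed barrel bolt on the test cradle fully home through the module's eye into the brass keeper, so the heat-sink module is locked in. Then take the yellow-handled taper blade from the stand and slide it, upright and tip down, between the module's two aluminium plates until it just drags snugly on both, without wedging the sprung plate back. Finish while still gripping the blade and holding it still at that depth so the gap can be read; leave the other things on the bench where they are.

Things in the scene. Friction and masses are not known exactly. Their poses are not given: they have to be found in the camera images.
- cradle: Grey test cradle fixed to the bench, base plate 200 (x) x 180 (y) x 18 mm. Origin on the bench under it (plate from x = -95 to +105 mm). The red-knobbed bolt lies along its y at x = -60 mm; the module with its two upright plates stands at x = +35 mm. Position and yaw (within 0.35 rad) vary; it stands left or right of the stand.
- bolt (a joint): Travel of the barrel bolt along the cradle's +y, in m: 0 = fully drawn, 0.055 = fully home against its stop in the brass keeper. Friction about 2.5 N; it stays where it is left.
- bolt_knob (a point): Top centre of the bolt's red upright knob, a cylinder 16 mm across reaching from this point to 36 mm below it; 90 mm above the bench. Guides, module eye and keeper beside it are no higher than 53 mm above the bench. Moves with the bolt. Axes as the cradle's.
- slot_mouth (a point): Middle of the throat of the slot between the two plates, 115 mm above the bench; axes as the cradle's. The gap lies across y, 5.5 to 9 mm wide (varies, not told); plates 60 mm wide along x; slot 85 mm deep. Flared lips 11 mm high, spreading about 7 mm on each side, lead in from above. The module with this point floats up to 6 mm along y against about 0.8 N, so it centres itself.
- finned_plate: Aluminium plate with cooling fins and a brass setting screw, the -y side of the slot, its face 1.9 to 5.4 mm from the slot_mouth point; does not give. Origin under its inner face at bench height.
- sprung_plate: Aluminium plate with two springs behind it, the +y side of the slot. Origin under its inner face at bench height.
- sprung_face (a point): Middle of the sprung plate's inner face at the height of the throat. At rest it lies 3.6 mm from the slot_mouth point along y. It gives only above 4 N of push (preload), then 3 N per mm, to 6 mm at most. A snug blade pushes it back less than 1.6 mm; more is wedging.
- wedge_blade: Taper blade with yellow handle, 152 mm long, about 0.09 kg, hanging tip down in either slot of the stand. Origin mid tip, z up to the handle. Steel 16 mm wide (x), thickness (y) growing evenly from 3 mm at the tip to 11 mm at 80 mm, then 11 mm; guard 30 x 24 mm at 94 to 100 mm. The drag (upward force) is about 4 to 6 N when the sprung plate begins to give.
- blade_tip (a point): The middle of the taper blade's tip, the origin of wedge_blade.
- blade_handle (a point): Centre of the yellow handle, 126 mm above the tip; handle 24 (x) x 14 (y) mm, reaching 26 mm up and down from here, with the guard just below. Grip across its 14 mm thickness (y).
- stand: Grey and white gauge stand fixed to the bench, 160 (x) x 90 (y) x 112 mm high; origin on the bench under its centre. Slots 21 (x) x 15 (y) mm in its top at x = -37 and +37 mm; a gauge hangs in each by its guard, handle above, its y along the stand's y. Position and yaw (within 0.35 rad) vary.
- flat_blade: Another gauge with a black handle, same handle sizes, in the stand's other slot; not to be used.
- screwdriver: Screwdriver with green handle lying on the bench beyond the work; leave it.
- solder_spool: Metal spool, 56 mm across, 40 mm high, on the bench; leave it.
- flux_jar: Small jar, 48 mm across, 55 mm high; leave it.
- marker: Yellow and black marker pen lying on the bench, 130 mm long; leave it.
- circuit_board: Green circuit board lying flat, 100 x 70 mm; leave it.
- parts_tray: Blue divided parts tray, 120 x 160 x 30 mm; leave it.
Things that resemble listed ones, but are neither listed nor needed, are in the scene too. Of the things that look like the wedge_blade, the middle-sized one is meant.

How it is judged:
By the outcome, as a careful person would: the job done as asked, in the order asked, and still so for the second after the job is handed in, while the arm keeps its last pose, push and grip.
It also fails if it takes over 64 s, if anything falls off the work surface, if the arm or the gripper's body presses on something with over 40 N, if the wrist force passes 120 N, or if a joint passes its speed limit or range.

## Robot

A 6-joint arm with a two-finger parallel gripper is mounted at the origin on the work surface. World frame = base frame: x ahead of the robot, y to its left, z up, the work surface at z = 0. Lengths are in m, angles in rad, forces in N, time in s.
With the tool pointing down it reaches from about 0.425 to 0.95 m from the base axis. Payload 3.5 kg.
Tool frame: the origin (TCP) lies between the finger pads; the fingertips stand 17 mm ahead of it and the grasp point (between the pads) lies 2 mm behind it (ctrl.tip_reach is the distance from the TCP to the fingertips, in m); z points along the fingers, y is the direction in which the jaws open and shut (so a half turn about z gives the same grasp; the last joint's range is limited). The gripper opens to 85 mm and grips with 20 to 120 N. Pads are 22 mm wide; open, the fingers measure 114 mm over their backs; the gripper's body (76 mm by 85 mm) begins 54 mm behind the grasp point. The pads swing forward as they close: fully open they stand 13 mm farther back than shut.
Start: joints at [-1.375, 0.286, 1.577, -0, 1.279, -0.15], TCP at [0.229, -0.635, 0.248] pointing down, gripper open.
Joint ranges: [-2.77, 2.77], [-0.9, 2.22], [0.21, 2.48], [-1.53, 4.67], [0.24, 2.81], [-2.84, 2.84]. Speed limits (rad/s): [2.79, 2.79, 3.14, 3.14, 3.14, 3.14].

## Interface

Orientations are given as a unit quaternion [x, y, z, w].
In Python, from plant import monitor, imaging, workorder, ctrl gives the robot as it stands.
- The arm moves only by the tool send_rows, never from a script. Its argument "rows" is a list of rows, each a list of 4 numbers: the shift along the world's x, y, z normalised to -1 to 1, where 1 is 0.3 m, then the turn about the world's z normalised to -1 to 1, where 1 is 360 degrees. A call has 1 to 20 rows; each row is the pose to reach, as a shift and turn from the pose commanded when the call began, turning the shorter way round; what a row does not reach only later rows make up. A row lasts 1/8 s, in which the tool goes at most 62.5 mm and 10.7 degrees, less where a joint would pass 70% of its speed; a pose out of reach is approached as far as the arm can. A call with a number of a shift or a turn outside -1 to 1 is refused whole. A call with a gripper value outside its range is refused whole. "jaw" is the closure, from 0 (fully open) to 1 (shut), set as the call begins (left out, the last holds). The fingers move at their own pace and stop on an object; "newtons" is the grip in N (left out, the last holds). Time passes only in rows, so rows that repeat a pose let the fingers close. It gives the time, the measured TCP pose, the force and the opening at its end, in the units of the state.
- monitor.get_state(): the state, without advancing time (a new reading comes with each control period).
- imaging.read_camera(name): name is "side" or "top" or "wrist"; returns the picture (400x640x3 uint8, red, green, blue); there is no depth.
- imaging.calibration(name): a dict with "intrinsics" (3x3 intrinsics, pixels), "cam_to_world" (4x4, takes a point from camera to world coordinates). Camera axes: x right, y up, looking along -z (the intrinsics and any distortion apply to the point x, -y, -z); pixel columns grow to the right and rows downward; lengths in m; the calibration is good to about 2 mm. A picture is of the moment at which its call begins: read the wrist's pose just before it. calibration takes no time and is no camera call; for the wrist camera it gives the pose at the moment of the call.
- workorder.sign_off(): hands the job in, once; it reports no verdict.
The state is a dict: "time": time; "qpos": joint angles; "dq": joint speeds; "joint_efforts": joint torques, N m; "eef_pos": TCP position; "tcp_rot": TCP orientation; "contact_force": force on the tool from outside, world axes, zero at the start; "wrist_torque": the same for the moment, N m; "opening": opening from 0.0 (shut) to 1.0 (fully open).
Only numpy, scipy, OpenCV 4.12 (cv2) and the standard library are available. Lean on these libraries where they do the work, as an engineer would, in place of code of your own. Each camera call takes 0.05 s, during which the arm holds its last target.

## Working session

There is one attempt and no reset: what is moved stays moved. The work goes in short steps, Python scripts to look and compute and a tool call to move; the robot and the scene stay as the last step left them, time stands still between calls to the robot, and variables do not carry over. Pictures are saved under pics/ and viewed, and the job is handed in when it is done.

Besides the shell and the picture viewer there is one more tool, called after "Request:" as name(argument=value, ...) on one line, values as JSON. send_rows: Moves the arm, as the interface text tells. Scaled input: -1 to 1 covers 0.3 m each way for a shift and 360 degrees each way for a turn. Its arguments: {"type":"object","properties":{"rows":{"type":"array"},"jaw":{"type":"number"},"newtons":{"type":"number"}},"required":["rows"]}

```bash
ls; mkdir -p pics
python3 - <<'E'
from plant import monitor, imaging, workorder, ctrl
import cv2
s=monitor.get_state();print(s)
for n in ("side","top","wrist"):
    c=imaging.calibration(n);print(n,c)
    im=imaging.read_camera(n);cv2.imwrite(f"pics/{n}0.png",im[:,:,::-1])
print(ctrl.tip_reach)
E
```

```text
pics
{'time': 0.0, 'qpos': array([-1.37500697e+00,  2.87196660e-01,  1.57817431e+00, -2.45285078e-05,
        1.27857498e+00, -1.49995143e-01]), 'dq': array([ 0.00018485,  0.00156777, -0.00043075, -0.00089369, -0.00036837,
       -0.00061015]), 'joint_efforts': array([-2.87002777e-04, -4.05978978e+01, -2.92627627e+01, -1.56793608e-04,
        5.81565168e-03,  4.47325590e-06]), 'eef_pos': array([ 0.22868651, -0.63443107,  0.24692791]), 'tcp_rot': array([ 9.85090035e-01,  1.72035571e-01, -3.86764899e-05, -1.17606745e-03]), 'contact_force': array([-0.11144142,  1.48179979, -0.39820689]), 'wrist_torque': array([-0.03368716, -0.0009638 , -0.04135631]), 'opening': 1.0019554115016083}
side {'intrinsics': array([[500.57385039,   0.        , 324.89509124],
       [  0.        , 500.57385039, 201.68579907],
       [  0.        ,   0.        ,   1.        ]]), 'cam_to_world': array([[-0.93568224,  0.20385586, -0.28799571,  0.11540235],
       [-0.35283857, -0.53614444,  0.76684685,  1.16644915],
       [ 0.00191893,  0.81914097,  0.57358904,  0.99804441],
       [ 0.        ,  0.        ,  0.  
[... 203 characters left out ...]
to_world': array([[ 0.0201625 ,  0.99481253, -0.09970712,  0.44596138],
       [-0.99979396,  0.01982775, -0.00434724, -0.00488465],
       [-0.00234772,  0.09977422,  0.99500733,  1.27571293],
       [ 0.        ,  0.        ,  0.        ,  1.        ]])}
wrist {'intrinsics': array([[325.78771565,   0.        , 317.76933358],
       [  0.        , 325.78771565, 196.62550643],
       [  0.        ,   0.        ,   1.        ]]), 'cam_to_world': array([[ 0.33850962,  0.89743681,  0.28287526,  0.30062992],
       [-0.94096167,  0.32334201,  0.10020515, -0.60847899],
       [-0.00153767, -0.30009519,  0.95390802,  0.37303484],
       [ 0.        ,  0.        ,  0.        ,  1.        ]])}
0.017
```

View pics/top0.png

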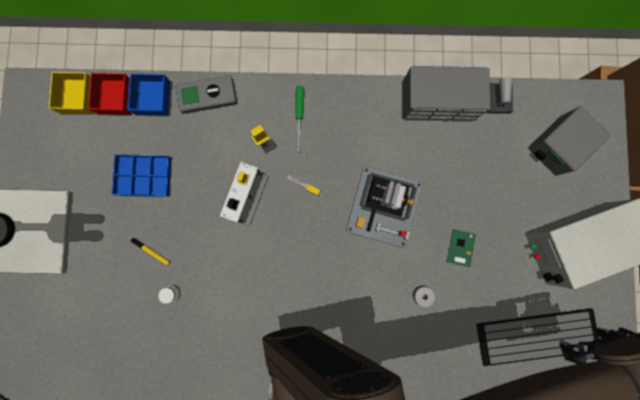

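View pics/side0.png

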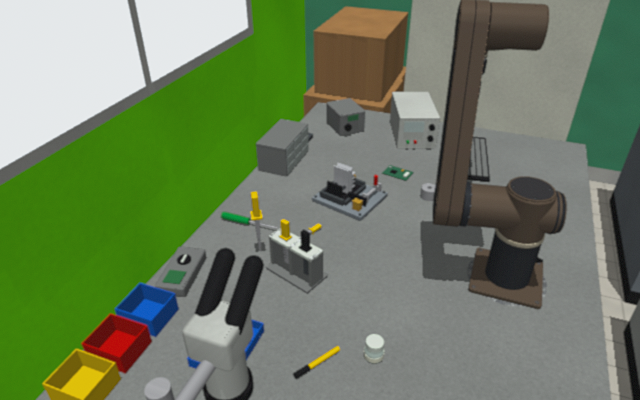

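View pics/wrist0.png

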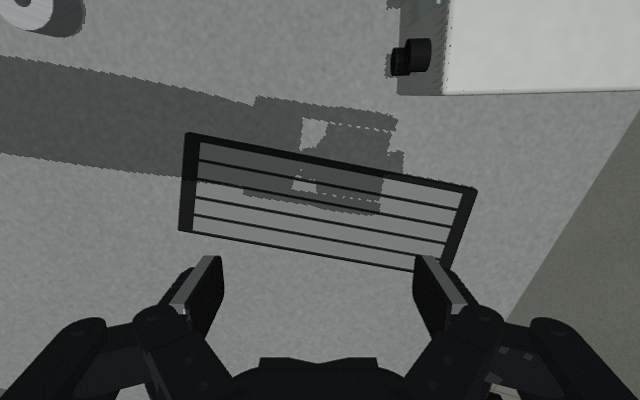

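```bash
cat > h.py <<'E'
import numpy as np, cv2
from plant import monitor, imaging, workorder, ctrl
def ray(c,u,v):
    K=c["intrinsics"];T=c["cam_to_world"]
    d=np.array([(u-K[0,2])/K[0,0],-(v-K[1,2])/K[1,1],-1]);return T[:3,3],T[:3,:3]@d
def atz(c,u,v,z):
    o,d=ray(c,u,v);return o+d*(z-o[2])/d[2]
def proj(c,p):
    K=c["intrinsics"];T=c["cam_to_world"];q=T[:3,:3].T@(np.asarray(p)-T[:3,3])
    return np.array([K[0,2]+K[0,0]*q[0]/-q[2],K[1,2]-K[1,1]*q[1]/-q[2]])
def tri(obs):
    A=np.zeros((3,3));b=np.zeros(3)
    for c,u,v in obs:
        o,d=ray(c,u,v);d=d/np.linalg.norm(d);M=np.eye(3)-np.outer(d,d);A+=M;b+=M@o
    return np.linalg.solve(A,b)
E
python3 - <<'E'
from h import *
t=cv2.imread("pics/top0.png");s=cv2.imread("pics/side0.png")
a=cv2.resize(t[145:255,210:430],None,fx=3.6,fy=3.6,interpolation=3)
b=cv2.resize(s[150:295,220:400],None,fx=4,fy=4,interpolation=3)
cv2.imwrite("pics/tc.png",a);cv2.imwrite("pics/sc.png",b)
E
```

```text
(no output)
```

View pics/tc.png

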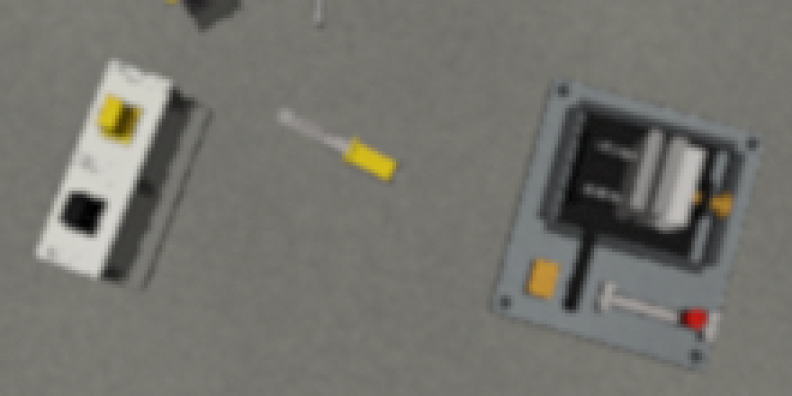

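View pics/sc.png

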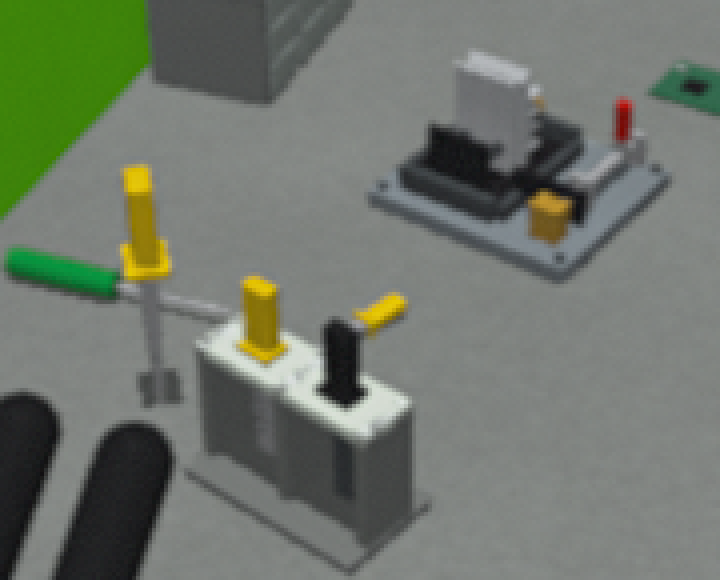

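Run:
```python
from h import *
t=imaging.calibration("top");s=imaging.calibration("side")
f=lambda u,v:(t,u/3.6+210,v/3.6+145)
g=lambda u,v:(s,u/4+220,v/4+150)
cs=[atz(*f(*p),.018)[:2] for p in [(555,78),(764,140),(700,372),(488,308)]]
print(np.round(cs,4))
loc=np.array([[.105,.09],[.105,-.09],[-.095,-.09],[-.095,.09]])
c=np.array(cs);lc=loc-loc.mean(0);cc=c-c.mean(0)
a=np.arctan2((lc[:,0]*cc[:,1]-lc[:,1]*cc[:,0]).sum(),(lc*cc).sum());R=np.array([[np.cos(a),-np.sin(a)],[np.sin(a),np.cos(a)]])
o=c.mean(0)-R@loc.mean(0);print("cradle",o,a,(R@loc.T).T+o)
print("knob tri",tri([f(694,318),g(624,103)]))
k=atz(*f(694,318),.09);print(k,R.T@(k[:2]-o)); k=atz(*g(624,103),.09);print(k,R.T@(k[:2]-o))
print("slot",o+R@[.035,0])
print("handle top", tri([f(112,115),g(260,283)]),atz(*f(109,113),.170),atz(*g(261,284),.170))
print("black",tri([f(80,212),g(342,325)]))
# stand top corners at z=.112
cs=np.array([atz(*f(*p),.112)[:2] for p in [(110,60),(172,80),(100,280),(38,258)]]);print(cs,cs.mean(0))
v=cs[0]+cs[1]-cs[2]-cs[3];print("stand yaw",np.arctan2(v[1],v[0]),np.linalg.norm(v)/2)
```

```text
[[ 0.6576 -0.1559]
 [ 0.6098 -0.3267]
 [ 0.4208 -0.2742]
 [ 0.4686 -0.1033]]
cradle [ 0.53435686 -0.21368568] -0.27194647738314326 [[ 0.65967272 -0.15519692]
 [ 0.61132348 -0.32858189]
 [ 0.4186735  -0.27486052]
 [ 0.46702274 -0.10147554]]
knob tri [ 0.46279789 -0.25439504  0.08981681]
[ 0.46289347 -0.25432891  0.09      ] [-0.05792005 -0.05834514]
[ 0.4626312  -0.25414176  0.09      ] [-0.05822295 -0.05823532]
slot [ 0.5680706  -0.22308692]
handle top [0.60038746 0.18133517 0.16852563] [0.60017308 0.18279661 0.17      ] [0.59995547 0.18401332 0.17      ]
black [0.53052577 0.20214133 0.16694199]
[[0.64888694 0.19336169]
 [0.63446006 0.14576505]
 [0.4819754  0.19478488]
 [0.49750661 0.24190376]] [0.56570725 0.19395385]
stand yaw -0.31067316784303695 0.15957149847463745
```

Request:
send_rows(rows=[[0.667,0.967,0,-0.0983],[0.667,0.967,0,-0.0983],[0.667,0.967,0,-0.0983],[0.667,0.967,0,-0.0983],[0.667,0.967,0,-0.0983],[0.667,0.967,0,-0.0983],[0.667,0.967,0,-0.0983],[0.667,0.967,0,-0.0983],[0.667,0.967,0,-0.0983],[0.667,0.967,0,-0.0983],[0.667,0.967,0,-0.0983]])

```text
time: 1.52
eef_pos: [0.4285, -0.3456, 0.2483]
tcp_rot: [0.991, -0.136, -0.0, -0.0]
contact_force: [-1.1, -0.5, -0.2]
opening: 1.001
```

Run:
```python
from h import *
s=monitor.get_state();print(s["time"],s["eef_pos"],s["tcp_rot"],s["contact_force"],s["qpos"])
c=imaging.calibration("wrist");im=imaging.read_camera("wrist");cv2.imwrite("pics/w1.png",im[:,:,::-1])
np.savez("w1.npz",K=c["intrinsics"],T=c["cam_to_world"])
im=imaging.read_camera("top");cv2.imwrite("pics/top1.png",im[:,:,::-1])
```

```text
1.525 [ 0.42851948 -0.34555417  0.24825542] [ 9.90693873e-01 -1.36108961e-01 -3.26960125e-05 -2.24152091e-05] [-1.12779211 -0.45369034 -0.20064675] [-8.62955567e-01  1.21309510e-02  1.88438587e+00 -1.04704233e-05
  1.24515450e+00  9.80909620e-01]
```

View pics/w1.png

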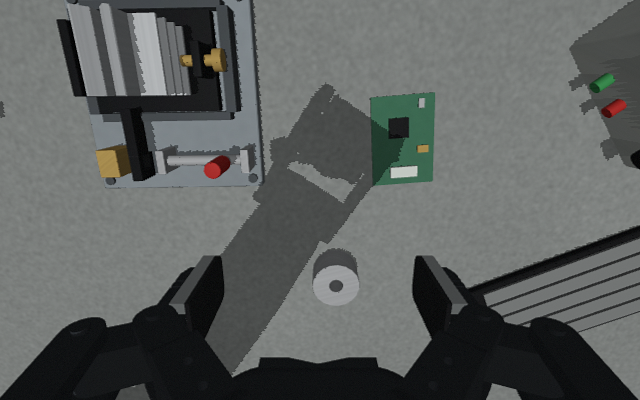

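Run:
```python
from h import *
im=cv2.imread("pics/w1.png")
cv2.imwrite("pics/w1c.png",cv2.resize(im[0:195,50:270],None,fx=3.6,fy=3,interpolation=3))
```

```text
(no output)
```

View pics/w1c.png

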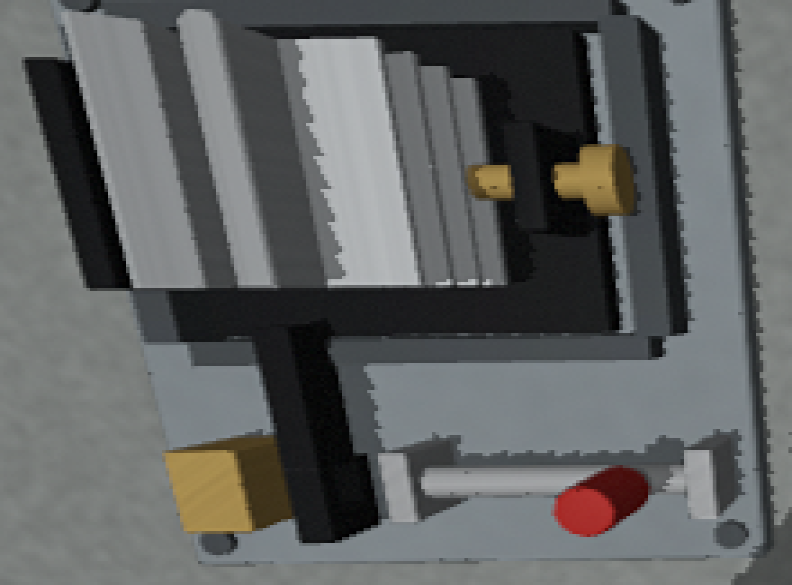

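Run:
```python
from h import *
d=np.load("w1.npz");c=dict(intrinsics=d["K"],cam_to_world=d["T"])
f=lambda u,v:(c,50+u/3.6,v/3)
k=atz(*f(587,508),.09);print("knob",k)
A=atz(*f(767,556),.018);B=atz(*f(198,563),.018);C=atz(*f(733,0),.018)
print(A,B,np.linalg.norm(A-B),"yaw",np.arctan2(*(B-A)[[1,0]])-np.pi/2, np.arctan2(*(C-A)[[1,0]]))
# slot: module plates tops: bright parts
for p in [(210,12),(185,12),(276,286),(238,286),(130,288),(205,288),(62,12),(140,14),(385,38),(420,285),(298,40),(340,285)]:
    print(p,np.round(atz(*f(*p),.126),4))
```

```text
knob [ 0.46570088 -0.2590604   0.09      ]
[ 0.42380741 -0.27979431  0.018     ] [ 0.46971648 -0.10603129  0.018     ] 0.17972542777810882 yaw -0.25830276720635514 -0.2748085656196146
(210, 12) [ 0.5959 -0.246   0.126 ]
(185, 12) [ 0.5971 -0.2415  0.126 ]
(276, 286) [ 0.5388 -0.2321  0.126 ]
(238, 286) [ 0.5409 -0.2247  0.126 ]
(130, 288) [ 0.5463 -0.2035  0.126 ]
(205, 288) [ 0.5422 -0.2181  0.126 ]
(62, 12) [ 0.6033 -0.2194  0.126 ]
(140, 14) [ 0.599  -0.2332  0.126 ]
(385, 38) [ 0.5822 -0.2754  0.126 ]
(420, 285) [ 0.5311 -0.2602  0.126 ]
(298, 40) [ 0.5863 -0.2594  0.126 ]
(340, 285) [ 0.5355 -0.2446  0.126 ]
```

Request:
send_rows(rows=[[0.118,0.295,-0.1,0],[0.118,0.295,-0.26,0],[0.118,0.295,-0.26,0],[0.118,0.295,-0.26,0],[0.118,0.295,-0.26,0]])

```text
time: 2.25
eef_pos: [0.4652, -0.2583, 0.1727]
tcp_rot: [0.991, -0.136, 0.002, 0.001]
contact_force: [0.4, 0.5, -0.3]
opening: 1.002
```

Run:
```python
from h import *
s=monitor.get_state();print(s["time"],s["eef_pos"],s["tcp_rot"],s["contact_force"],s["dq"])
c=imaging.calibration("wrist");im=imaging.read_camera("wrist");cv2.imwrite("pics/w2.png",im[:,:,::-1])
np.savez("w2.npz",K=c["intrinsics"],T=c["cam_to_world"])
T=c["cam_to_world"];print(T)
im=imaging.read_camera("top");cv2.imwrite("pics/top2.png",cv2.resize(im[145:255,210:430],None,fx=3.6,fy=3.6,interpolation=3)[:,:,::-1])
```

```text
2.25 [ 0.46523289 -0.25832494  0.17267313] [ 0.99070294 -0.13602591  0.0017524   0.00125345] [ 0.42304561  0.5450843  -0.32789421] [-0.00296832 -0.00508217  0.0013746   0.00032466 -0.00172426  0.00231668]
[[-0.27001674  0.91936918  0.28609661  0.53840051]
 [-0.96285278 -0.25854405 -0.07790701 -0.2784823 ]
 [ 0.00234327 -0.29650511  0.95502839  0.29890583]
 [ 0.          0.          0.          1.        ]]
```

View pics/w2.png

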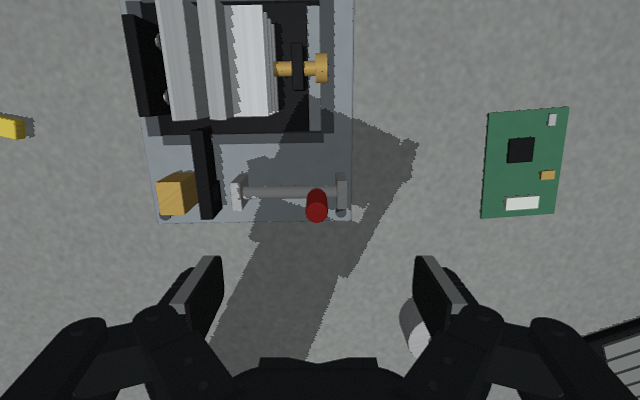

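Run:
```python
from h import *
d=np.load("w2.npz");c=dict(intrinsics=d["K"],cam_to_world=d["T"])
im=cv2.imread("pics/w2.png");cv2.imwrite("pics/w2c.png",cv2.resize(im[0:240,120:370],None,fx=3,fy=2.5,interpolation=3))
for v in (212,214): print(atz(c,317,v,.09))
t=imaging.calibration("top");print(proj(c,[.463,-.2543,.09]),proj(t,[.4657,-.259,.09]))
print(proj(c,[.4652,-.2583,.17-.02]))
```

```text
[ 0.46539865 -0.25797404  0.09      ]
[ 0.46400181 -0.25758126  0.09      ]
[312.78080247 216.54307683] [404.48360912 232.33903984]
[317.73740321 252.72512089]
```

View pics/w2c.png

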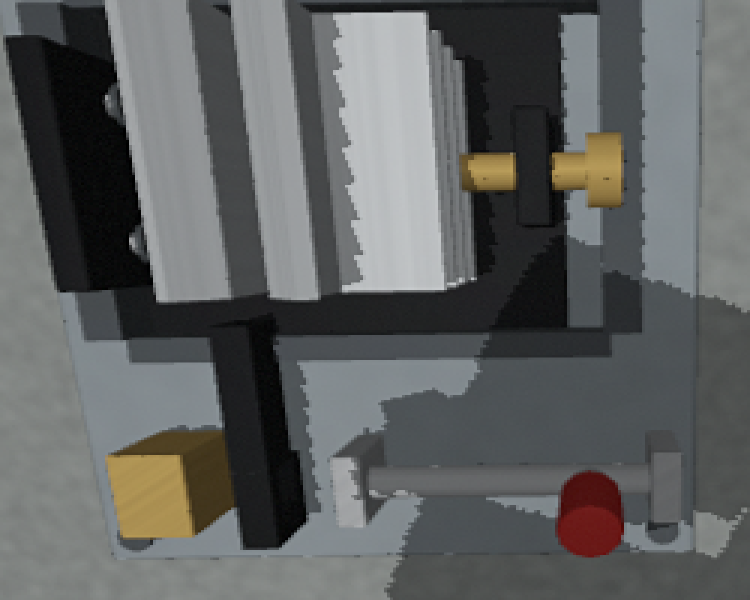

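View pics/top2.png

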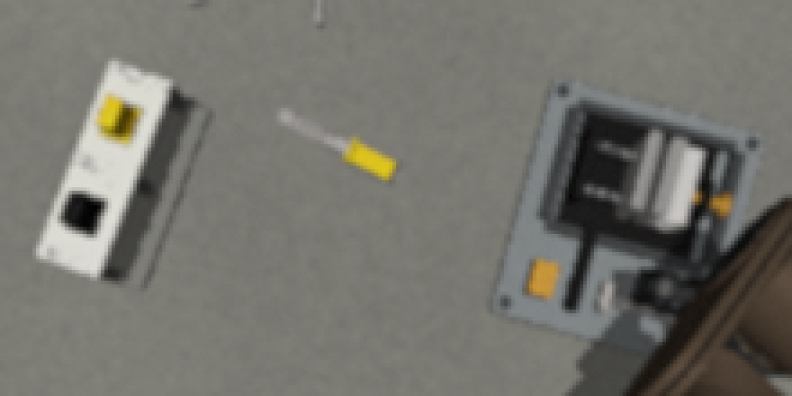

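Request:
send_rows(rows=[[0,0,-0.16,0],[0,0,-0.28,0],[0,0,-0.315,0],[0,0,-0.32,0],[0,0,-0.32,0]], newtons=20)

```text
time: 2.98
eef_pos: [0.4654, -0.2575, 0.0762]
tcp_rot: [0.991, -0.136, 0.001, 0.001]
contact_force: [-0.3, -0.3, 0.1]
opening: 1.003
```

Run:
```python
from h import *
s=monitor.get_state();print(s["time"],s["eef_pos"],s["tcp_rot"],s["contact_force"])
im=imaging.read_camera("wrist");cv2.imwrite("pics/w3.png",im[:,:,::-1])
im=imaging.read_camera("side");cv2.imwrite("pics/s3.png",cv2.resize(im[140:260,280:440],None,fx=4,fy=4,interpolation=3)[:,:,::-1])
```

```text
2.975 [ 0.46541142 -0.25749084  0.07618892] [ 9.90762945e-01 -1.35594707e-01  1.43349579e-03  8.98811396e-04] [-0.25502426 -0.32578393  0.11783864]
```

View pics/w3.png

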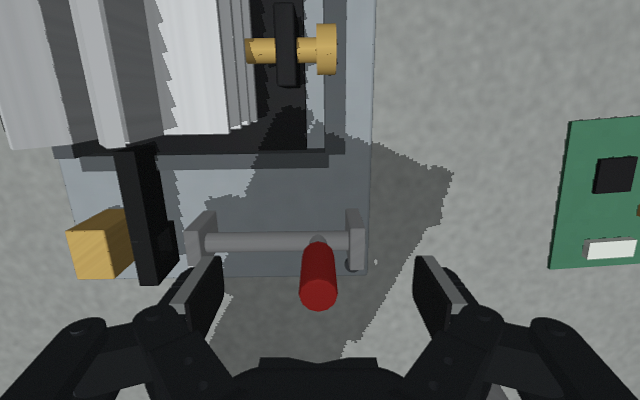

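View pics/s3.png

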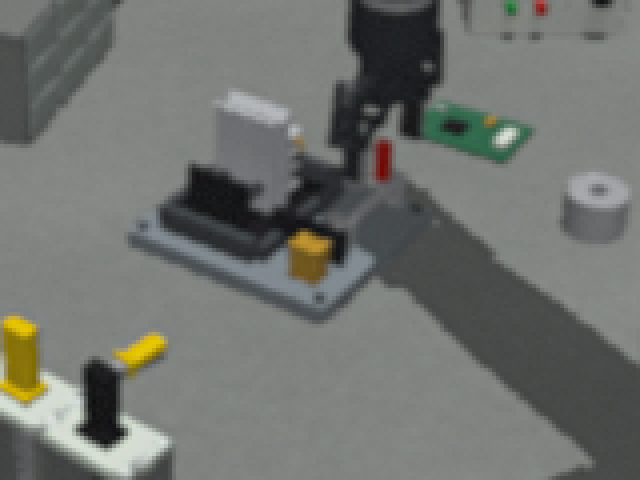

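Knob (318,290) sits between the pads. Close.

Request:
send_rows(rows=[[0,0,0,0],[0,0,0,0],[0,0,0,0],[0,0,0,0],[0,0,0,0],[0,0,0,0],[0,0,0,0],[0,0,0,0]], jaw=1, newtons=20)

```text
time: 4.08
eef_pos: [0.4643, -0.2565, 0.0744]
tcp_rot: [0.991, -0.135, -0.0, 0.0]
contact_force: [-0.9, -0.3, 1.8]
opening: 0.176
```

Run:
```python
from h import *
s=monitor.get_state();print(s["time"],s["eef_pos"],s["tcp_rot"],s["contact_force"],s["opening"])
im=imaging.read_camera("wrist");cv2.imwrite("pics/w4.png",im[:,:,::-1])
```

```text
4.075 [ 0.46428456 -0.25645763  0.07436206] [ 9.90777429e-01 -1.35499378e-01 -6.45050584e-05  7.01952759e-06] [-0.86714288 -0.29720439  1.78322521] 0.17558688671042452
```

View pics/w4.png

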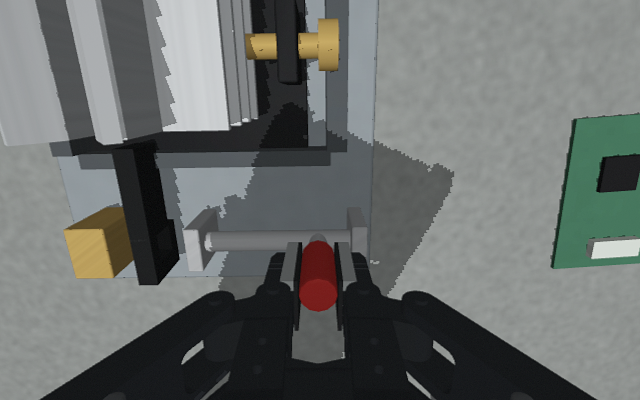

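Request:
send_rows(rows=[[0.009,0.032,0,0],[0.018,0.064,0,0],[0.027,0.096,0,0],[0.036,0.128,0,0],[0.0448,0.16,0,0],[0.0448,0.16,0,0],[0.0448,0.16,0,0]])

```text
time: 5.0
eef_pos: [0.4773, -0.2072, 0.0743]
tcp_rot: [0.991, -0.135, -0.001, -0.001]
contact_force: [-5.6, -1.0, 5.4]
opening: 0.176
```

Request:
send_rows(rows=[[0.0018,0.0064,0,0],[0.0036,0.0128,0,0],[0.0045,0.016,0,0],[0.0045,0.016,0,0]])

```text
time: 5.5
eef_pos: [0.4775, -0.2069, 0.0745]
tcp_rot: [0.991, -0.134, -0.002, 0.004]
contact_force: [-11.4, -15.6, 2.4]
opening: 0.179
```

Run:
```python
from h import *
s=monitor.get_state();print(s["time"],s["eef_pos"],s["tcp_rot"],s["contact_force"],s["wrist_torque"],s["opening"])
im=imaging.read_camera("wrist");cv2.imwrite("pics/w5.png",im[:,:,::-1])
im=imaging.read_camera("side");cv2.imwrite("pics/s5.png",cv2.resize(im[140:260,280:440],None,fx=5,fy=5,interpolation=3)[:,:,::-1])
```

```text
5.5 [ 0.47750034 -0.20685034  0.07453103] [ 0.99097729 -0.13395654 -0.00157719  0.00414325] [-11.39886165 -15.56129688   2.43511715] [-2.24116917  1.68080643 -0.05075347] 0.17879340427841922
```

View pics/w5.png

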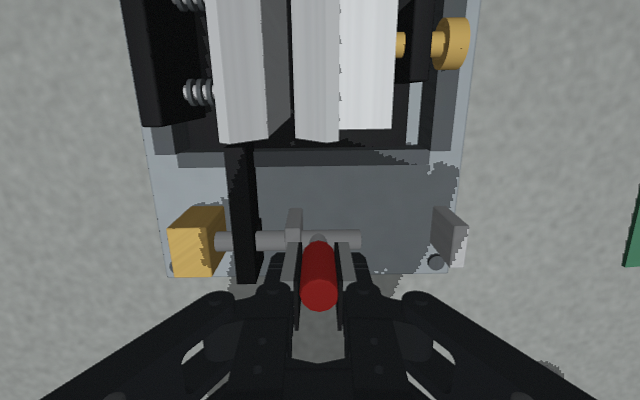

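View pics/s5.png

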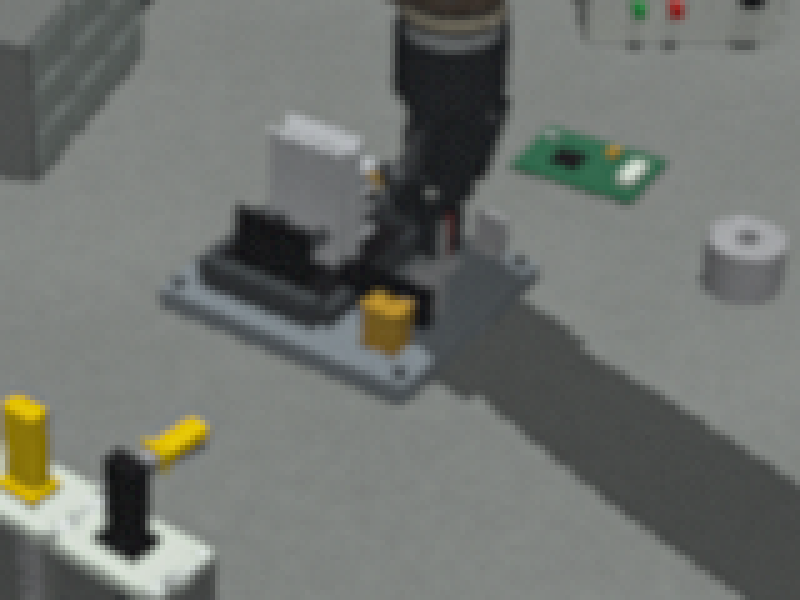

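Request:
send_rows(rows=[[-0.004,-0.01,0,0],[-0.004,-0.01,0,0],[-0.004,-0.01,0,0],[-0.004,-0.01,0.02,0],[-0.004,-0.01,0.04,0],[-0.004,-0.01,0.04,0]], jaw=0.6)

```text
time: 6.35
eef_pos: [0.4786, -0.2069, 0.0873]
tcp_rot: [0.991, -0.135, 0.001, 0.0]
contact_force: [-0.2, -0.1, 1.0]
opening: 0.402
```

Run:
```python
from h import *
s=monitor.get_state();print(s["time"],s["eef_pos"],s["tcp_rot"],s["contact_force"],s["wrist_torque"],s["opening"])
c=imaging.calibration("wrist");np.savez("w6.npz",K=c["intrinsics"],T=c["cam_to_world"])
im=imaging.read_camera("wrist");cv2.imwrite("pics/w6.png",im[:,:,::-1])
```

```text
6.35 [ 0.47856947 -0.20690253  0.08734945] [ 9.90781882e-01 -1.35462826e-01  9.61142559e-04  4.01472139e-04] [-0.22478224 -0.05552357  0.95037584] [-0.01930791  0.02155296  0.0114273 ] 0.4015823588980299
```

View pics/w6.png

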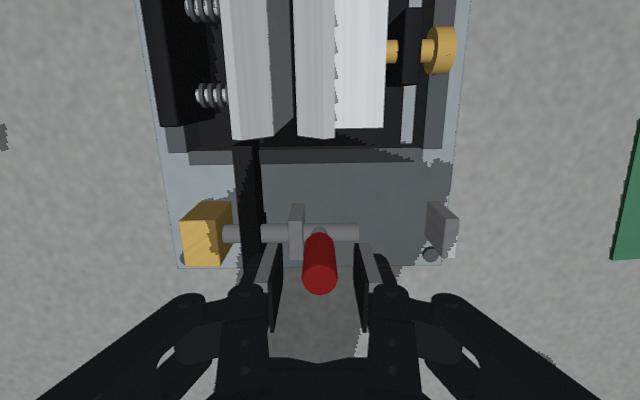

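Request:
send_rows(rows=[[0,0,0,0],[0,0,0,0],[0,0,0,0],[0,0,0,0],[0,0,0,0],[0,0,0,0]], jaw=1)

```text
time: 7.15
eef_pos: [0.4777, -0.2072, 0.0864]
tcp_rot: [0.991, -0.135, -0.0, 0.001]
contact_force: [-2.5, -4.1, 0.7]
opening: 0.176
```

Request:
send_rows(rows=[[0.0026,0.0097,0,0],[0.0052,0.0193,0,0],[0.0052,0.0193,0,0],[0.0052,0.0193,0,0]])

```text
time: 7.65
eef_pos: [0.478, -0.2066, 0.0866]
tcp_rot: [0.991, -0.134, -0.001, 0.006]
contact_force: [-9.5, -21.8, -1.7]
opening: 0.176
```

Request:
send_rows(rows=[[0.0018,0.0064,0,0],[0.0026,0.0097,0,0],[0.0026,0.0097,0,0]])

```text
time: 8.02
eef_pos: [0.4781, -0.2063, 0.0867]
tcp_rot: [0.991, -0.133, -0.001, 0.009]
contact_force: [-13.0, -30.8, -3.3]
opening: 0.175
```

Run:
```python
from h import *
s=monitor.get_state();print(s["time"],s["eef_pos"],s["tcp_rot"],s["contact_force"],s["wrist_torque"],s["opening"])
c=imaging.calibration("wrist");np.savez("w7.npz",K=c["intrinsics"],T=c["cam_to_world"])
im=imaging.read_camera("wrist");cv2.imwrite("pics/w7.png",cv2.resize(im[180:320,150:470],None,fx=2.5,fy=2.5,interpolation=3)[:,:,::-1])
```

```text
8.025 [ 0.47805431 -0.20629716  0.08667666] [ 0.99107227 -0.13299789 -0.00114026  0.00927445] [-13.01116622 -30.78328844  -3.25306407] [-4.72147028  2.045059   -0.04667488] 0.17536053788453818
```

View pics/w7.png

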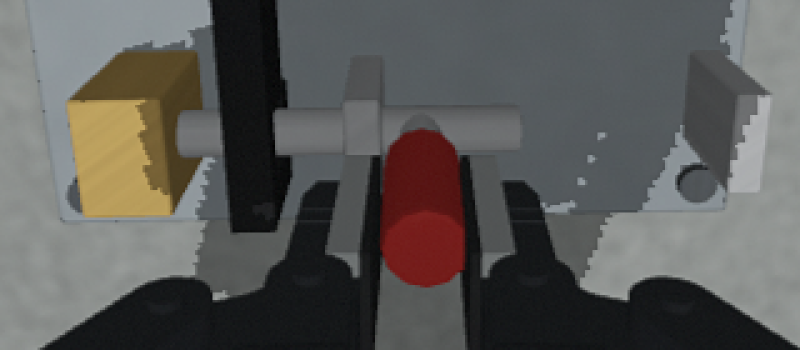

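Run:
```python
from h import *
def L(n):
    d=np.load(n);return dict(intrinsics=d["K"],cam_to_world=d["T"])
k0=atz(L("w2.npz"),316.3,212,.09);k1=atz(L("w6.npz"),319.5,278,.09);k2=atz(L("w7.npz"),319.6,278,.09)
kw1=atz(L("w1.npz"),213.1,169.3,.09)
print(kw1,k0,k1,k2,np.linalg.norm(k2-k0))
# plate right corner and left corner in w6
c=L("w6.npz")
for p in [(178,268),(442,266)]: print(atz(c,*p,.018))
```

```text
[ 0.4657186  -0.25910953  0.09      ] [ 0.46552783 -0.25751489  0.09      ] [ 0.4792019  -0.20776819  0.09      ] [ 0.47910828 -0.20729468  0.09      ] 0.05202400722310459
[ 0.46986448 -0.10659089  0.018     ]
[ 0.4234023  -0.27836598  0.018     ]
```

Request:
send_rows(rows=[[-0.004,-0.02,0,0],[-0.008,-0.03,0,0],[-0.008,-0.03,0,0],[-0.008,-0.03,0,0],[-0.008,-0.03,0.1,0],[-0.008,-0.03,0.3,0],[-0.05,0.15,0.35,0],[-0.05,0.35,0.35,0],[-0.05,0.55,0.35,0],[-0.05,0.55,0.35,0],[-0.05,0.55,0.35,0]], jaw=0.3)

```text
time: 9.45
eef_pos: [0.4653, -0.0324, 0.1915]
tcp_rot: [0.991, -0.135, 0.0, 0.0]
contact_force: [0.5, -0.8, 0.1]
opening: 0.704
```

Run:
```python
from h import *
s=monitor.get_state();print(s["time"],s["eef_pos"],s["tcp_rot"],s["contact_force"],s["opening"])
c=imaging.calibration("wrist");np.savez("w8.npz",K=c["intrinsics"],T=c["cam_to_world"])
im=imaging.read_camera("wrist");cv2.imwrite("pics/w8.png",im[:,:,::-1])
im=imaging.read_camera("side");cv2.imwrite("pics/s8.png",cv2.resize(im[150:230,300:400],None,fx=7,fy=7,interpolation=3)[:,:,::-1])
im=imaging.read_camera("top");cv2.imwrite("pics/t8.png",cv2.resize(im[155:255,335:430],None,fx=6,fy=6,interpolation=3)[:,:,::-1])
```

```text
9.45 [ 0.46534086 -0.03243233  0.19146133] [ 9.90890053e-01 -1.34673050e-01  2.42088759e-04  1.18394946e-04] [ 0.52279842 -0.75072778  0.12003245] 0.7036877914907919
```

View pics/w8.png

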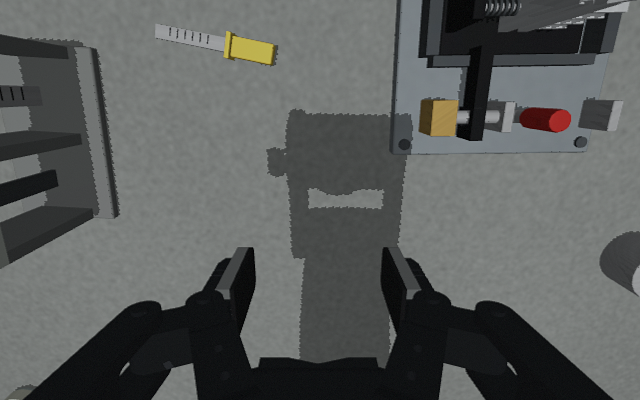

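View pics/s8.png

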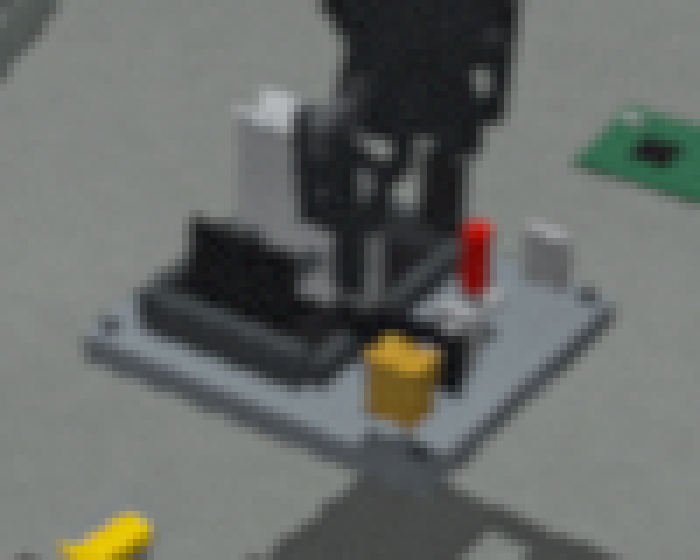

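View pics/t8.png

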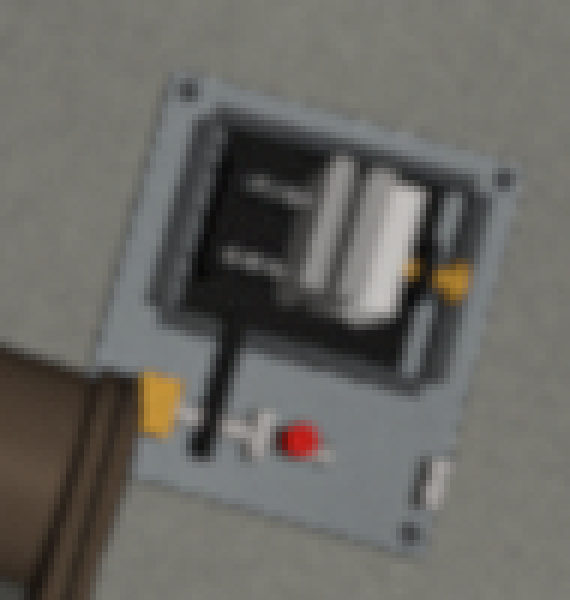

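Run:
```python
from h import *
t=imaging.calibration("top");s=imaging.calibration("side")
k1=atz(t,299/6+335,440/6+155,.09);print(k1, atz(s,478/7+300,224/7+150,.09),tri([(t,299/6+335,440/6+155),(s,478/7+300,224/7+150)]))
k0=np.array([.46279789,-.25439504]);print(np.linalg.norm(k1[:2]-k0))
im=cv2.imread("pics/top0.png")
cv2.imwrite("pics/t0k.png",cv2.resize(im[155:255,335:430],None,fx=6,fy=6,interpolation=3))
d=np.load("w8.npz");c=dict(intrinsics=d["K"],cam_to_world=d["T"])
im=cv2.imread("pics/w8.png");cv2.imwrite("pics/w8c.png",cv2.resize(im[80:160,380:640],None,fx=3,fy=3,interpolation=3))
```

```text
[ 0.47555774 -0.20519007  0.09      ] [ 0.47597343 -0.20686382  0.09      ] [ 0.47550466 -0.2049875   0.09123607]
0.05083249673637372
```

View pics/t0k.png

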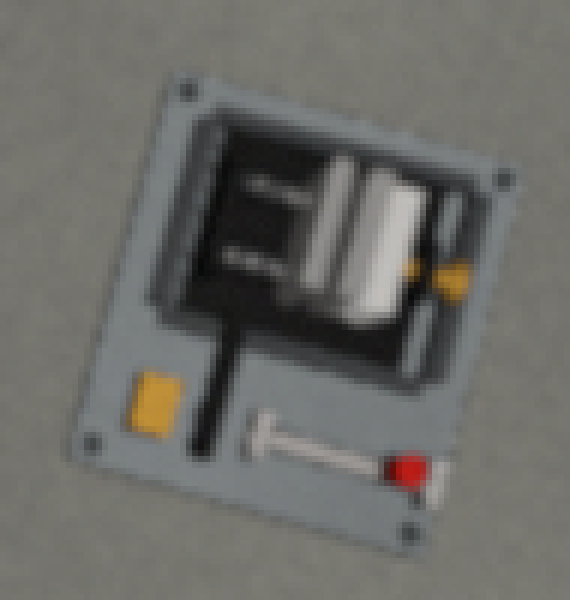

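View pics/w8c.png

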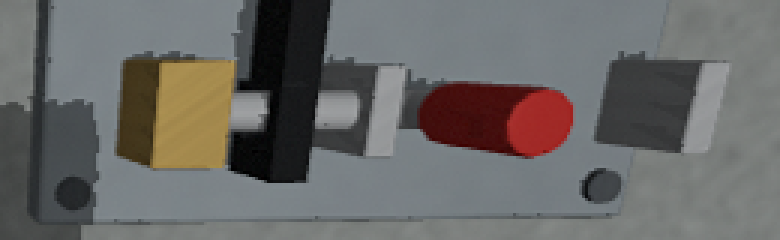

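Request:
send_rows(rows=[[0.019,-0.2,0,0],[0.019,-0.4,0,0],[0.019,-0.6,0,0],[0.019,-0.685,0,0],[0.019,-0.685,-0.15,0],[0.019,-0.685,-0.3,0],[0.019,-0.685,-0.355,0],[0.019,-0.685,-0.355,0]], jaw=1)

```text
time: 10.6
eef_pos: [0.4702, -0.2387, 0.0839]
tcp_rot: [0.991, -0.136, -0.001, -0.001]
contact_force: [1.0, 0.2, 0.4]
opening: -0.002
```

Request:
send_rows(rows=[[0.005,0.016,0,0],[0.009,0.029,0,0],[0.009,0.029,0,0]])

```text
time: 10.98
eef_pos: [0.4744, -0.2296, 0.0861]
tcp_rot: [0.991, -0.135, 0.001, 0.001]
contact_force: [-0.3, 0.1, 0.0]
opening: 0.003
```

Request:
send_rows(rows=[[0.005,0.016,0,0],[0.007,0.023,0,0],[0.009,0.032,0,0],[0.009,0.032,0,0]])

```text
time: 11.48
eef_pos: [0.4752, -0.2278, 0.0864]
tcp_rot: [0.991, -0.133, 0.0, 0.009]
contact_force: [-9.6, -24.8, -2.3]
opening: 0.0
```

Run:
```python
from h import *
s=monitor.get_state();print(s["time"],s["eef_pos"],s["tcp_rot"],s["contact_force"],s["wrist_torque"])
c=imaging.calibration("wrist");np.savez("w9.npz",K=c["intrinsics"],T=c["cam_to_world"])
im=imaging.read_camera("wrist");cv2.imwrite("pics/w9.png",im[:,:,::-1])
```

```text
11.475 [ 0.47521029 -0.22776633  0.08644248] [ 9.91123494e-01 -1.32641908e-01  6.59017820e-05  8.96322548e-03] [ -9.63175275 -24.83532031  -2.25381259] [-3.75802382  1.62462406  0.05842473]
```

View pics/w9.png

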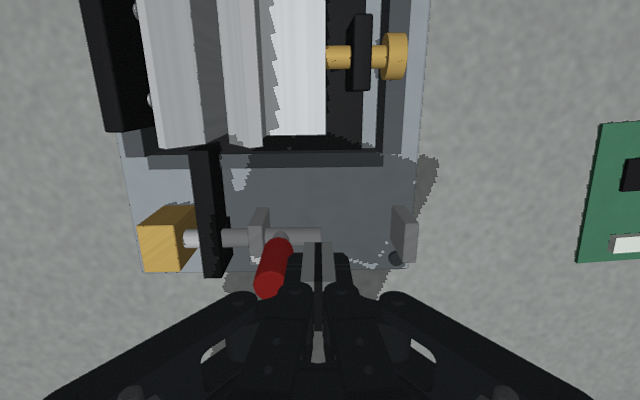

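Request:
send_rows(rows=[[-0.01,-0.05,0,0],[-0.01,-0.06,0.1,0],[-0.01,-0.06,0.3,0],[0.05,0.1,0.5,-0.0065],[0.1,0.3,0.5,-0.0065],[0.15,0.5,0.5,-0.0065],[0.2,0.7,0.5,-0.0065],[0.25,0.9,0.5,-0.0065],[0.3,0.98,0.5,-0.0065],[0.3,0.98,0.5,-0.0065],[0.3,0.98,0.5,-0.0065]], jaw=0)

```text
time: 12.9
eef_pos: [0.566, 0.0736, 0.2347]
tcp_rot: [0.988, -0.156, -0.0, 0.0]
contact_force: [0.0, -0.4, 0.5]
opening: 1.003
```

Run:
```python
from h import *
s=monitor.get_state();print(s["time"],s["eef_pos"],s["tcp_rot"],s["contact_force"],s["opening"])
c=imaging.calibration("wrist");np.savez("w10.npz",K=c["intrinsics"],T=c["cam_to_world"])
im=imaging.read_camera("wrist");cv2.imwrite("pics/w10.png",im[:,:,::-1])
```

```text
12.9 [0.56603226 0.07359941 0.23474246] [ 9.87820290e-01 -1.55598767e-01 -1.98593411e-04  2.43087359e-04] [ 0.02467186 -0.39566566  0.49245028] 1.0030106719866108
```

View pics/w10.png

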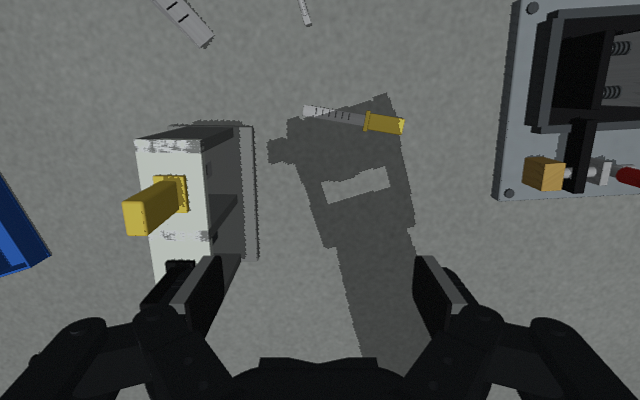

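Run:
```python
from h import *
im=cv2.imread("pics/w10.png");cv2.imwrite("pics/w10c.png",cv2.resize(im[120:300,100:270],None,fx=4,fy=3.3,interpolation=3))
```

```text
(no output)
```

View pics/w10c.png

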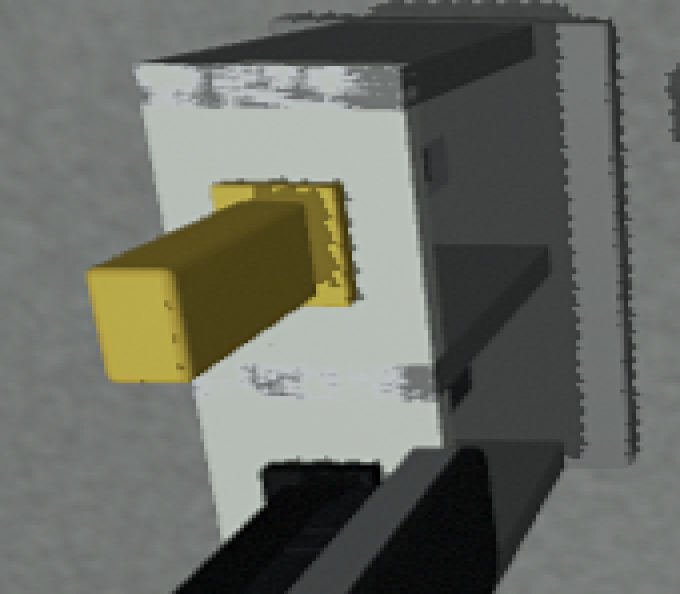

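Run:
```python
from h import *
d=np.load("w10.npz");c=dict(intrinsics=d["K"],cam_to_world=d["T"])
f=lambda u,v:(c,100+u/4,120+v/3.3)
P=[atz(*f(*p),.170) for p in [(88,270),(175,267),(191,381),(107,382)]]
print(np.round(P,4),np.mean(P,0))
G=[atz(*f(*p),.118) for p in [(212,183),(344,182),(357,304)]]
print(np.round(G,4),(G[0]+G[2])/2)
ang=lambda a,b:np.arctan2(b[1]-a[1],b[0]-a[0])
print(ang(P[3],P[0]),ang(P[2],P[1]),ang(G[2],G[1]),ang(G[1],G[0])-np.pi/2)
S=[atz(*f(*p),.112) for p in [(405,66),(443,440),(137,66)]];print(ang(S[1],S[0]),ang(S[0],S[2])-np.pi/2)
```

```text
[[0.6156 0.1844 0.17  ]
 [0.612  0.1714 0.17  ]
 [0.5903 0.1796 0.17  ]
 [0.5942 0.1924 0.17  ]] [0.60301075 0.18194003 0.17      ]
[[0.621  0.1882 0.118 ]
 [0.6134 0.1641 0.118 ]
 [0.5851 0.1744 0.118 ]] [0.60304546 0.18132192 0.118     ]
-0.3605745451159704 -0.36334802434598323 -0.3488164448971155 -0.3037023291175496
-0.3360307655552185 -0.31303080843620346
```

Request:
send_rows(rows=[[0.06,0.18,0,0],[0.123,0.36,0,0],[0.123,0.36,-0.05,0],[0.123,0.36,-0.1,0],[0.123,0.36,-0.1,0],[0.123,0.36,-0.1,0]])

```text
time: 13.7
eef_pos: [0.6032, 0.1806, 0.2049]
tcp_rot: [0.988, -0.157, -0.0, 0.0]
contact_force: [-0.1, -0.2, 0.9]
opening: 1.0
```

Run:
```python
from h import *
s=monitor.get_state();print(s["time"],s["eef_pos"],s["tcp_rot"],s["contact_force"],s["opening"])
c=imaging.calibration("wrist");np.savez("w11.npz",K=c["intrinsics"],T=c["cam_to_world"])
im=imaging.read_camera("wrist");cv2.imwrite("pics/w11.png",im[:,:,::-1])
```

```text
13.7 [0.60322673 0.18059692 0.20490072] [ 9.87662887e-01 -1.56595062e-01 -4.68053862e-05  7.96332228e-05] [-0.08046061 -0.20472656  0.92934336] 1.000339848332225
```

View pics/w11.png

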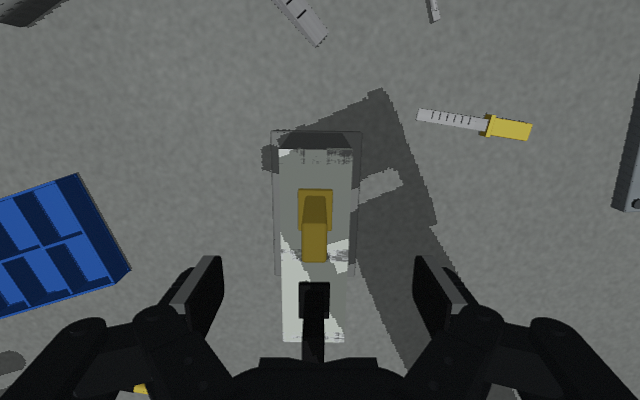

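Run:
```python
from h import *
d=np.load("w11.npz");c=dict(intrinsics=d["K"],cam_to_world=d["T"])
print(atz(c,314.2,242.5,.170),atz(c,315.5,209,.118))
im=cv2.imread("pics/w11.png");cv2.imwrite("pics/w11c.png",cv2.resize(im[120:360,250:380],None,fx=4,fy=2.5,interpolation=3))
```

```text
[0.60357578 0.182552   0.17      ] [0.60410961 0.1819735  0.118     ]
```

View pics/w11c.png

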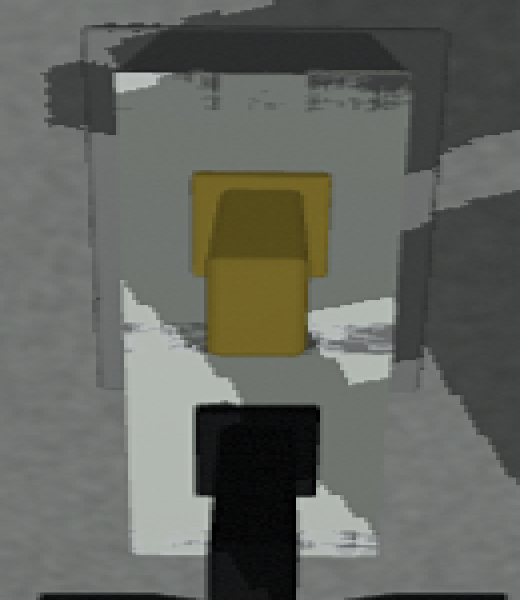

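Request:
send_rows(rows=[[0.001,0.006,-0.08,0],[0.001,0.006,-0.16,0],[0.001,0.006,-0.196,0],[0.001,0.006,-0.196,0],[0.001,0.006,-0.196,0]])

```text
time: 14.38
eef_pos: [0.6044, 0.1837, 0.1474]
tcp_rot: [0.988, -0.156, 0.001, -0.0]
contact_force: [0.5, -0.2, 0.5]
opening: 1.0
```

Request:
send_rows(rows=[[0,0,0,0],[0,0,0,0],[0,0,0,0],[0,0,0,0],[0,0,0,0],[0,0,0,0],[0,0,0,0],[0,0,0,0]], jaw=1, newtons=50)

```text
time: 15.38
eef_pos: [0.6036, 0.1837, 0.1461]
tcp_rot: [0.988, -0.156, 0.0, 0.0]
contact_force: [-0.3, 0.3, 1.3]
opening: 0.158
```

Run:
```python
from h import *
s=monitor.get_state();print(s["time"],s["eef_pos"],s["tcp_rot"],s["contact_force"],s["opening"])
im=imaging.read_camera("wrist");cv2.imwrite("pics/w12.png",im[:,:,::-1])
```

```text
15.375 [0.60357958 0.18366464 0.14613117] [ 9.87806161e-01 -1.55688750e-01  4.13600150e-05  1.25880667e-05] [-0.26037954  0.30858581  1.34036774] 0.15797255375954067
```

View pics/w12.png

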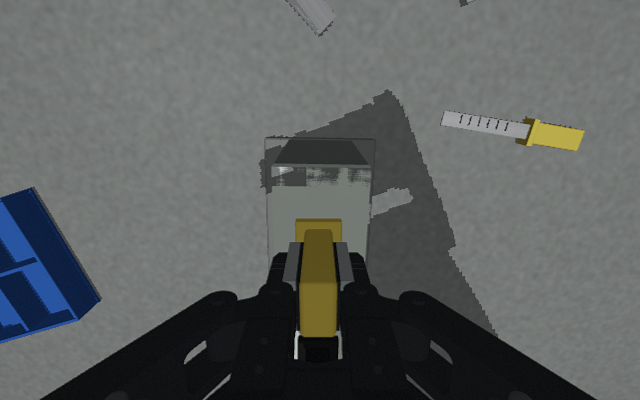

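Request:
send_rows(rows=[[0,0,0.06,0],[0,0,0.2,0],[0,0,0.35,0],[0,0,0.513,0],[0,0,0.513,0],[0,-0.15,0.513,0.003],[0,-0.3,0.513,0.006],[-0.02,-0.45,0.513,0.0065],[-0.04,-0.6,0.513,0.0065],[-0.06,-0.75,0.513,0.0065],[-0.08,-0.9,0.513,0.0065],[-0.1,-0.99,0.513,0.0065],[-0.1,-0.99,0.513,0.0065],[-0.1,-0.99,0.513,0.0065]])

```text
time: 17.18
eef_pos: [0.5733, -0.1127, 0.2991]
tcp_rot: [0.991, -0.135, -0.001, -0.0]
contact_force: [-0.7, -0.0, -1.2]
opening: 0.155
```

Run:
```python
from h import *
s=monitor.get_state();print(s["time"],s["eef_pos"],s["tcp_rot"],s["contact_force"],s["opening"],s["qpos"])
c=imaging.calibration("wrist");np.savez("w13.npz",K=c["intrinsics"],T=c["cam_to_world"])
im=imaging.read_camera("wrist");cv2.imwrite("pics/w13.png",im[:,:,::-1])
im=imaging.read_camera("side");cv2.imwrite("pics/s13.png",im[:,:,::-1])
```

```text
17.175 [ 0.57327659 -0.11265279  0.29913112] [ 9.90780093e-01 -1.35477502e-01 -6.47479128e-04 -4.84006129e-04] [-0.71938379 -0.00226392 -1.21125234] 0.1549707145165566 [-3.67867827e-01  5.24821605e-02  1.74955290e+00  6.61765897e-04
  1.34104046e+00  1.47456818e+00]
```

View pics/w13.png

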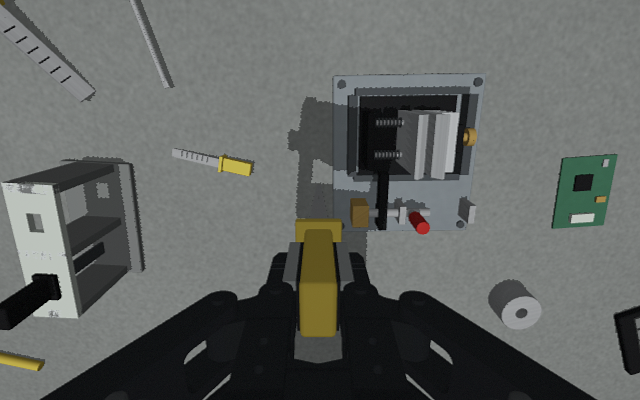

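View pics/s13.png

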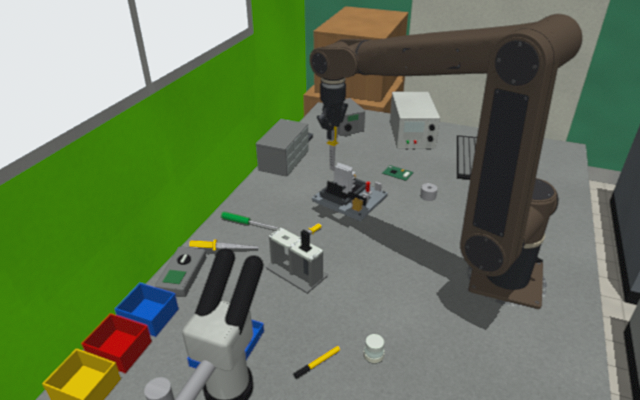

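Run:
```python
from h import *
a=cv2.imread("pics/top0.png")[90:200,200:340];b=cv2.imread("pics/top1.png")[90:200,200:340]
im=imaging.read_camera("top")[:,:,::-1];cv2.imwrite("pics/top13.png",im)
cv2.imwrite("pics/cmp.png",cv2.resize(np.hstack([a,b,im[90:200,200:340]]),None,fx=1.9,fy=1.9,interpolation=3))
w=cv2.imread("pics/w13.png");cv2.imwrite("pics/w13c.png",cv2.resize(w[60:250,320:500],None,fx=4,fy=3,interpolation=3))
```

```text
(no output)
```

View pics/cmp.png

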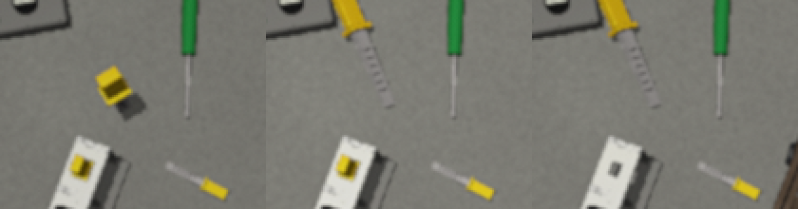

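View pics/w13c.png

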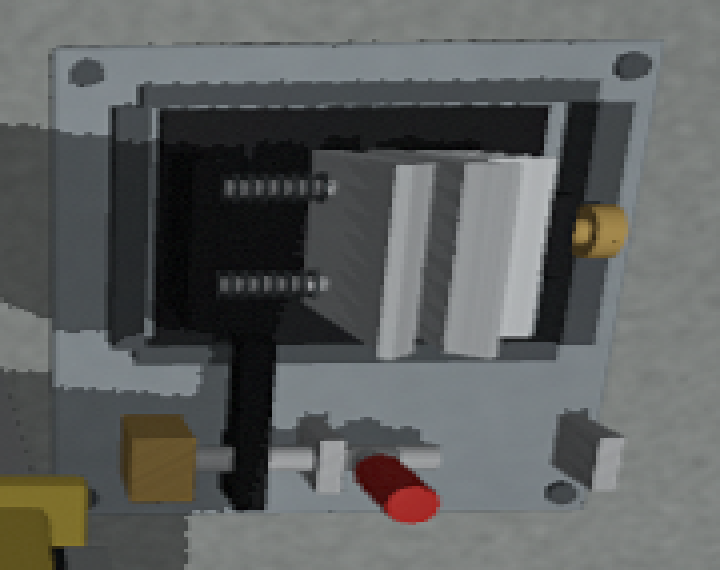

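Request:
send_rows(rows=[[-0.004,-0.2,0,0],[-0.009,-0.375,0,0],[-0.009,-0.375,0,0],[-0.009,-0.375,0,0],[-0.009,-0.375,0,0]])

```text
time: 17.95
eef_pos: [0.5711, -0.2243, 0.2999]
tcp_rot: [0.991, -0.135, -0.0, -0.0]
contact_force: [1.1, 0.5, -0.7]
opening: 0.158
```

Run:
```python
from h import *
s=monitor.get_state();print(s["time"],s["eef_pos"],s["tcp_rot"],s["contact_force"],s["opening"])
c=imaging.calibration("wrist");np.savez("w14.npz",K=c["intrinsics"],T=c["cam_to_world"])
w=imaging.read_camera("wrist")[:,:,::-1];cv2.imwrite("pics/w14.png",w)
cv2.imwrite("pics/w14c.png",cv2.resize(w[80:270,240:400],None,fx=4.5,fy=3,interpolation=3))
w=imaging.read_camera("side")[:,:,::-1]
cv2.imwrite("pics/s14c.png",cv2.resize(w[90:230,290:410],None,fx=5,fy=4,interpolation=3))
```

```text
17.95 [ 0.57110645 -0.2242962   0.299922  ] [ 9.90905211e-01 -1.34561595e-01 -3.08018496e-05 -1.97441536e-04] [ 1.05931102  0.52008006 -0.66791906] 0.15805658193346744
```

View pics/w14.png

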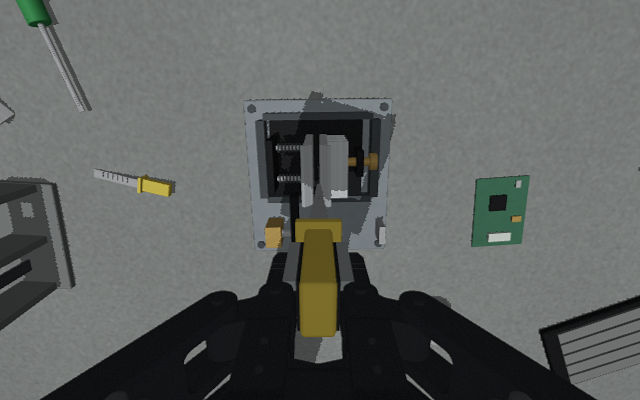

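View pics/w14c.png

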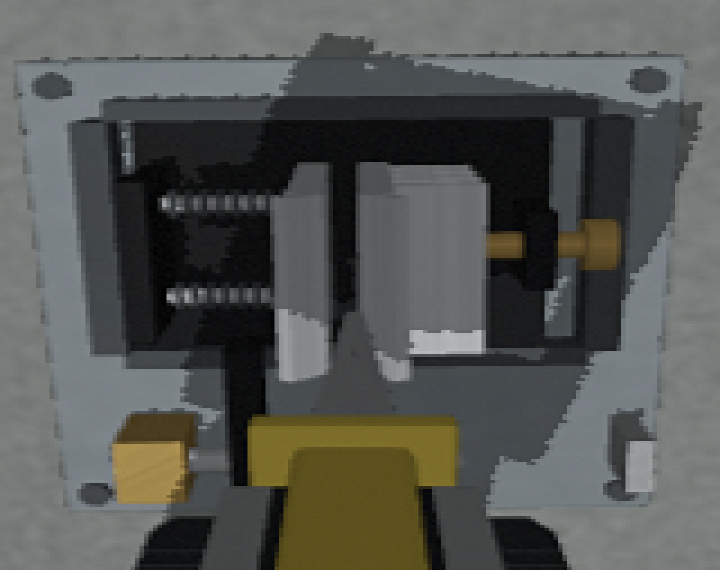

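View pics/s14c.png

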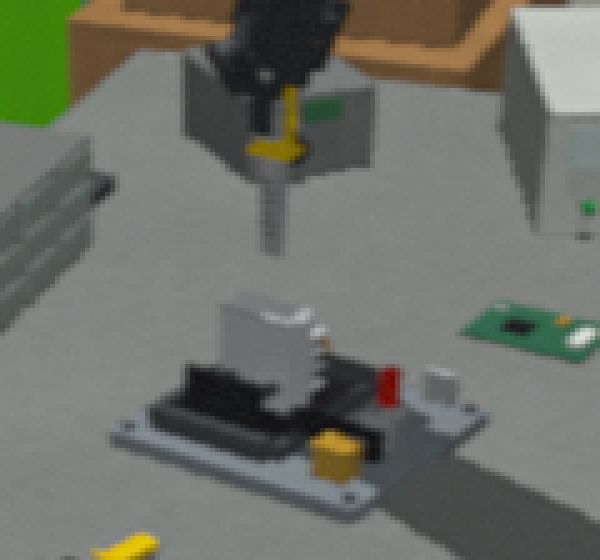

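Run:
```python
from h import *
d=np.load("w14.npz");c=dict(intrinsics=d["K"],cam_to_world=d["T"])
f=lambda u,v:(c,240+u/4.5,80+v/3)
print("tip px", proj(c,[.5711,-.2243,.1719]), f(352,313)[1:], atz(*f(352,313),.1719))
P=[atz(*f(*p),.018)[:2] for p in [(14,60),(686,57),(660,508),(70,510)]]
loc=np.array([[.105,.09],[.105,-.09],[-.095,-.09],[-.095,.09]]);P=np.array(P)
lc=loc-loc.mean(0);cc=P-P.mean(0)
a=np.arctan2((lc[:,0]*cc[:,1]-lc[:,1]*cc[:,0]).sum(),(lc*cc).sum());R=np.array([[np.cos(a),-np.sin(a)],[np.sin(a),np.cos(a)]])
o=P.mean(0)-R@loc.mean(0);print("cradle",o,a,"slot",o+R@[.035,0]);print(np.round((P-o)@R-loc,4))
for p in [(300,162),(329,162),(357,162),(391,166),(275,380),(328,380),(330,310),(380,380),(372,310),(410,380)]:
    print(p,[np.round((atz(*f(*p),z)[:2]-o)@R,4) for z in (.115,.126)])
e=np.array([.5711,-.2243]);print("tcp local",(e-o)@R)
np.savez("cr.npz",o=o,R=R)
w=cv2.imread("pics/w14.png");cv2.imwrite("pics/w14d.png",cv2.resize(w[125:215,290:360],None,fx=9,fy=6.5,interpolation=1))
```

```text
tip px [317.87149924 192.47469408] (318.22222222222223, 184.33333333333331) [ 0.57764151 -0.22640639  0.1719    ]
cradle [ 0.53739216 -0.21731653] -0.2548884200254326 slot [ 0.57126136 -0.22614134]
[[ 0.0004  0.0004]
 [-0.0012  0.0012]
 [-0.0005 -0.0015]
 [ 0.0013 -0.0001]]
(300, 162) [array([0.075 , 0.0117]), array([0.0763, 0.0113])]
(329, 162) [array([0.0749, 0.0056]), array([0.0762, 0.0054])]
(357, 162) [array([ 0.0748, -0.0003]), array([ 0.0761, -0.0002])]
(391, 166) [array([ 0.0735, -0.0074]), array([ 0.0748, -0.0071])]
(275, 380) [array([0.0026, 0.0191]), array([0.0064, 0.0185])]
(328, 380) [array([0.0024, 0.0073]), array([0.0062, 0.007 ])]
(330, 310) [array([0.0268, 0.0063]), array([0.0297, 0.0061])]
(380, 380) [array([ 0.0022, -0.0044]), array([ 0.006 , -0.0042])]
(372, 310) [array([ 0.0266, -0.0029]), array([ 0.0296, -0.0028])]
(410, 380) [array([ 0.0021, -0.0112]), array([ 0.0059, -0.0107])]
tcp local [0.03437958 0.00174117]
```

View pics/w14d.png

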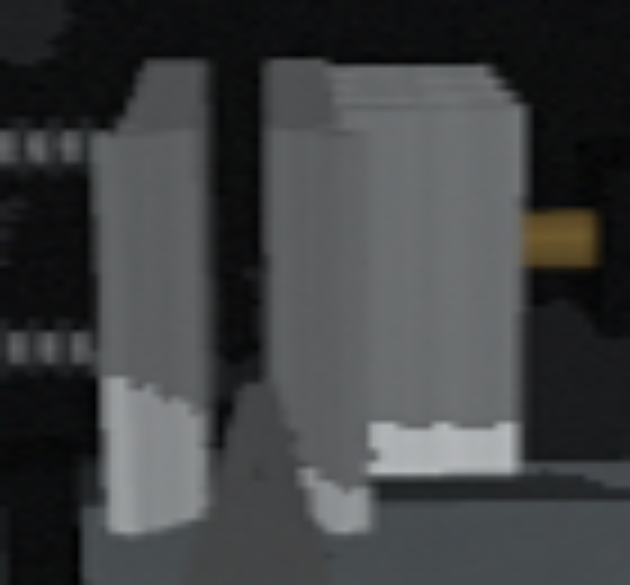

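Run:
```python
from h import *
d=np.load("w14.npz");c=dict(intrinsics=d["K"],cam_to_world=d["T"])
q=np.load("cr.npz");o,R=q["o"],q["R"]
th=-.268;T=np.array([[np.cos(th),-np.sin(th)],[np.sin(th),np.cos(th)]]) # tool yaw
e=np.array([.5711,-.2243])
f=lambda u,v:(290+u/9,125+v/6.5)
for n,p,z in [("tip",(255,385),.1719),("LF",(210,132),.115),("RF",(265,132),.115),("L",(213,370),.115),("R",(265,370),.115),("LN",(206,500),.115),("Ltop out far",(95,132),.126),("Rtop",(335,130),.126),("Lout near",(107,530),.126),("Rnear",(371,530),.126)]:
    w=atz(c,*f(*p),z)[:2];print(n,np.round((w-o)@R*1000,1),"tool",np.round((w-e)@T*1000,1))
```

```text
tip [41.3  1.3] tool [ 7.  -0.4]
LF [64.3  5.6] tool [29.8  4.2]
RF [64.2 -0.2] tool [29.8 -1.6]
L [28.2  6. ] tool [-6.2  4.1]
R [28.1  0.3] tool [-6.2 -1.6]
LN [7.4 7.2] tool [-27.    5.1]
Ltop out far [66.1 17.2] tool [31.5 15.8]
Rtop [66.  -7.4] tool [31.7 -8.7]
Lout near [ 6.5 17.7] tool [-28.1  15.6]
Rnear [  6.1 -10.8] tool [-28.1 -13. ]
```

Request:
send_rows(rows=[[0.002,0.0055,-0.03,0],[0.002,0.0055,-0.08,0],[0.002,0.0055,-0.13,0],[0.002,0.0055,-0.165,0],[0.002,0.0055,-0.18,0],[0.002,0.0055,-0.18,0],[0.002,0.0055,-0.18,0],[0.002,0.0055,-0.18,0]])

```text
time: 19.05
eef_pos: [0.5717, -0.2244, 0.2467]
tcp_rot: [0.991, -0.136, 0.001, 0.0]
contact_force: [0.1, 0.5, -1.0]
opening: 0.155
```

```bash
cat > look.py <<'E'
from h import *
import sys
n=sys.argv[1]
s=monitor.get_state();print(s["time"],s["eef_pos"],s["tcp_rot"],s["contact_force"],s["wrist_torque"],s["opening"])
c=imaging.calibration("wrist");np.savez(n+".npz",K=c["intrinsics"],T=c["cam_to_world"])
w=imaging.read_camera("wrist")[:,:,::-1];cv2.imwrite(f"pics/{n}.png",w)
cv2.imwrite(f"pics/{n}d.png",cv2.resize(w[110:250,260:380],None,fx=6,fy=4.2,interpolation=1))
E
python3 look.py w15
```

```text
19.05 [ 0.57171383 -0.22438375  0.24669278] [ 9.90772487e-01 -1.35533987e-01  5.98245832e-04  2.45585128e-04] [ 0.05978492  0.52853281 -0.96723002] [-0.0030703   0.01560097  0.00137376] 0.15536909193181495
```

View pics/w15d.png

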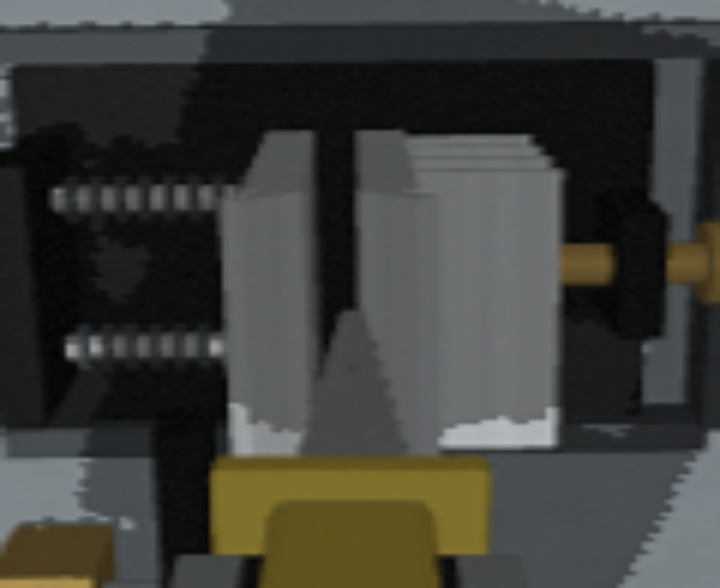

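Request:
send_rows(rows=[[0.001,0.005,0,0],[0.001,0.005,-0.02,0],[0.001,0.005,-0.04,0],[0.001,0.005,-0.05,0],[0.001,0.005,-0.05,0],[0.001,0.005,-0.05,0]])

```text
time: 19.85
eef_pos: [0.5719, -0.2228, 0.2311]
tcp_rot: [0.991, -0.136, 0.0, 0.0]
contact_force: [-0.3, -0.0, -1.7]
opening: 0.158
```

```bash
python3 look.py w16
```

```text
19.85 [ 0.57185506 -0.22277194  0.23106588] [ 9.90772270e-01 -1.35537018e-01  1.49849925e-04  5.40353505e-05] [-0.30108163 -0.04038191 -1.68150313] [-0.01451358 -0.04989989  0.01619734] 0.15828735971556868
```

View pics/w16d.png

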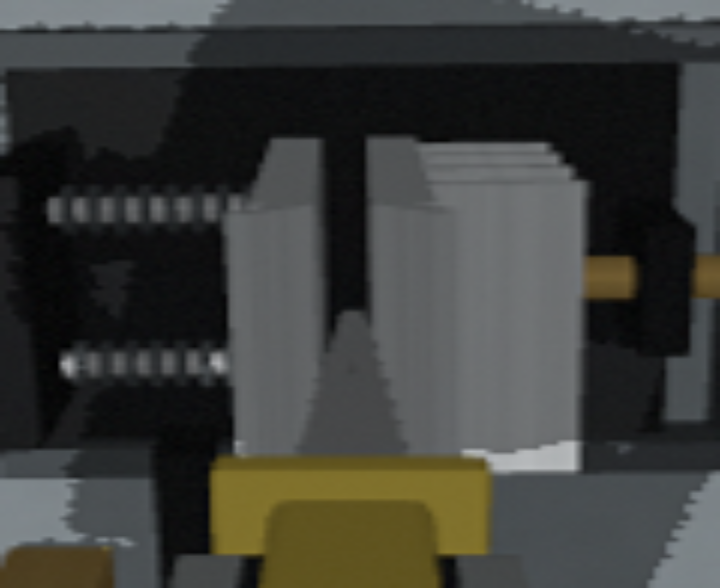

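Request:
send_rows(rows=[[0,0,-0.01,0],[0,0,-0.02,0],[0,0,-0.02,0],[0,0,-0.02,0],[0,0,-0.02,0]])

```text
time: 20.52
eef_pos: [0.5718, -0.2227, 0.2251]
tcp_rot: [0.991, -0.136, 0.0, 0.0]
contact_force: [0.3, -0.5, -1.2]
opening: 0.153
```

Request:
send_rows(rows=[[0,0,-0.01,0],[0,0,-0.01,0],[0,0,-0.01,0],[0,0,-0.01,0]])

```text
time: 21.02
eef_pos: [0.5718, -0.2227, 0.222]
tcp_rot: [0.991, -0.136, 0.0, 0.0]
contact_force: [-0.5, -0.5, 0.4]
opening: 0.164
```

Request:
send_rows(rows=[[0,0,-0.01,0],[0,0,-0.01,0],[0,0,-0.01,0],[0,0,-0.01,0]])

```text
time: 21.52
eef_pos: [0.5718, -0.2227, 0.219]
tcp_rot: [0.991, -0.136, 0.0, 0.0]
contact_force: [0.5, 1.0, -0.5]
opening: 0.158
```

Request:
send_rows(rows=[[0,0,-0.007,0],[0,0,-0.007,0],[0,0,-0.007,0],[0,0,-0.007,0]])

```text
time: 22.02
eef_pos: [0.5718, -0.2227, 0.2169]
tcp_rot: [0.991, -0.135, 0.0, -0.0]
contact_force: [0.4, 0.2, -0.7]
opening: 0.159
```

Request:
send_rows(rows=[[0,0,-0.007,0],[0,0,-0.007,0],[0,0,-0.007,0],[0,0,-0.007,0]])

```text
time: 22.52
eef_pos: [0.5717, -0.2226, 0.2147]
tcp_rot: [0.991, -0.135, -0.0, -0.0]
contact_force: [0.0, 1.2, -1.0]
opening: 0.162
```

Request:
send_rows(rows=[[0,0,-0.007,0],[0,0,-0.007,0],[0,0,-0.007,0],[0,0,-0.007,0]])

```text
time: 23.02
eef_pos: [0.5717, -0.2226, 0.2125]
tcp_rot: [0.991, -0.135, -0.0, -0.0]
contact_force: [-0.4, 1.1, -1.0]
opening: 0.16
```

```bash
python3 look.py w17
```

```text
23.025 [ 0.57171298 -0.22261363  0.21252185] [ 9.90778187e-01 -1.35493801e-01 -8.98225848e-05 -7.53736745e-05] [-0.43638699  1.09052605 -0.97641419] [ 0.06555293 -0.04860303 -0.01757172] 0.1600470918141156
```

View pics/w17d.png

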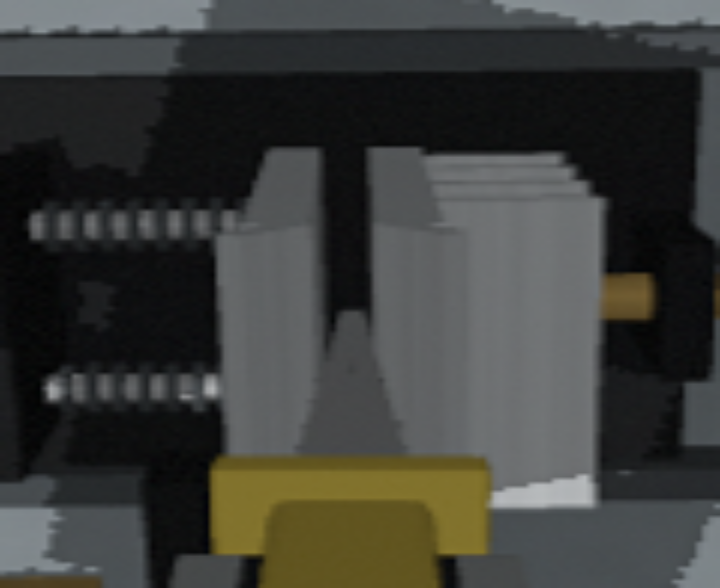

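Request:
send_rows(rows=[[0,0,-0.007,0],[0,0,-0.007,0],[0,0,-0.007,0],[0,0,-0.007,0]])

```text
time: 23.58
eef_pos: [0.5717, -0.2226, 0.2105]
tcp_rot: [0.991, -0.136, 0.0, -0.0]
contact_force: [0.4, 0.4, -1.0]
opening: 0.157
```

Request:
send_rows(rows=[[0,0,-0.007,0],[0,0,-0.007,0],[0,0,-0.007,0],[0,0,-0.007,0]])

```text
time: 24.08
eef_pos: [0.5717, -0.2227, 0.2083]
tcp_rot: [0.991, -0.135, -0.0, -0.0]
contact_force: [-0.2, 0.1, -1.2]
opening: 0.16
```

Request:
send_rows(rows=[[0,0,-0.007,0],[0,0,-0.007,0],[0,0,-0.007,0],[0,0,-0.007,0]])

```text
time: 24.58
eef_pos: [0.5717, -0.2226, 0.2062]
tcp_rot: [0.991, -0.136, -0.0, -0.0]
contact_force: [0.6, 0.0, -1.0]
opening: 0.155
```

Request:
send_rows(rows=[[0,0,-0.008,0],[0,0,-0.008,0],[0,0,-0.008,0],[0,0,-0.008,0]])

```text
time: 25.08
eef_pos: [0.5717, -0.2227, 0.2038]
tcp_rot: [0.991, -0.136, -0.0, -0.0]
contact_force: [-0.3, 0.7, -1.8]
opening: 0.161
```

Request:
send_rows(rows=[[0,0,-0.008,0],[0,0,-0.008,0],[0,0,-0.008,0],[0,0,-0.008,0]])

```text
time: 25.58
eef_pos: [0.5717, -0.2226, 0.2014]
tcp_rot: [0.991, -0.136, -0.0, -0.0]
contact_force: [0.1, 1.1, -1.8]
opening: 0.158
```

Request:
send_rows(rows=[[0,0,-0.008,0],[0,0,-0.008,0],[0,0,-0.008,0],[0,0,-0.008,0]])

```text
time: 26.08
eef_pos: [0.5718, -0.2227, 0.199]
tcp_rot: [0.991, -0.136, 0.0, 0.0]
contact_force: [-0.2, 0.4, -1.0]
opening: 0.155
```

```bash
python3 look.py w18
```

```text
26.075 [ 0.57176452 -0.22270697  0.19904845] [ 9.90773709e-01 -1.35526588e-01  3.90393024e-05  1.37796038e-05] [-0.21172158  0.39805902 -1.00113729] [ 0.1123787  -0.1597592  -0.01120172] 0.1553184569791341
```

View pics/w18d.png

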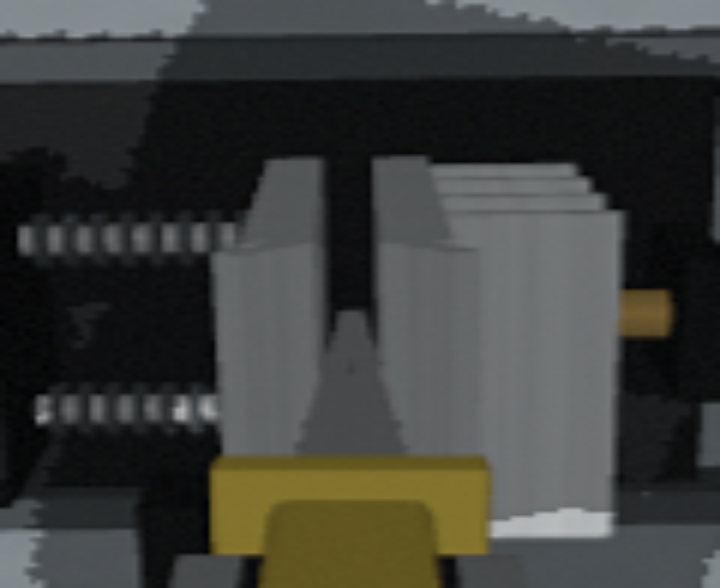

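Run:
```python
from h import *
w=imaging.read_camera("side")[:,:,::-1]
cv2.imwrite("pics/s18.png",cv2.resize(w[110:220,300:400],None,fx=7,fy=5.4,interpolation=3))
w=cv2.imread("pics/w18.png")
cv2.imwrite("pics/w18e.png",cv2.resize(cv2.convertScaleAbs(w[140:225,290:350],alpha=2.2),None,fx=12,fy=7,interpolation=1))
```

```text
(no output)
```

View pics/s18.png

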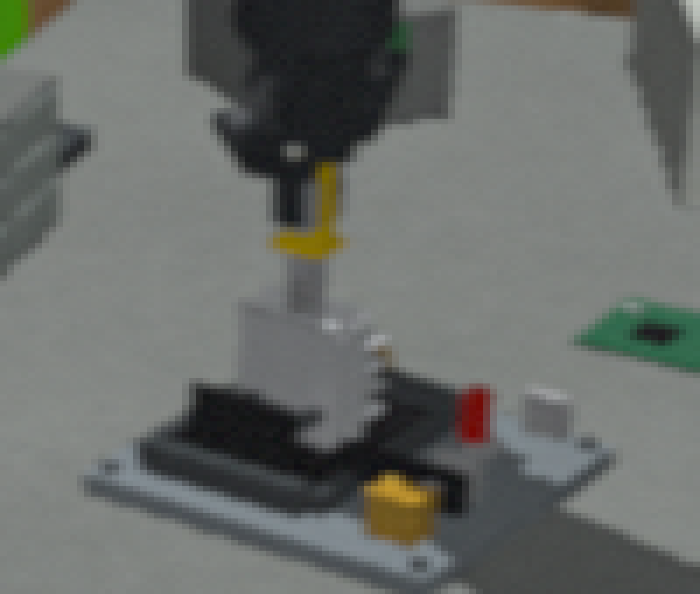

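View pics/w18e.png

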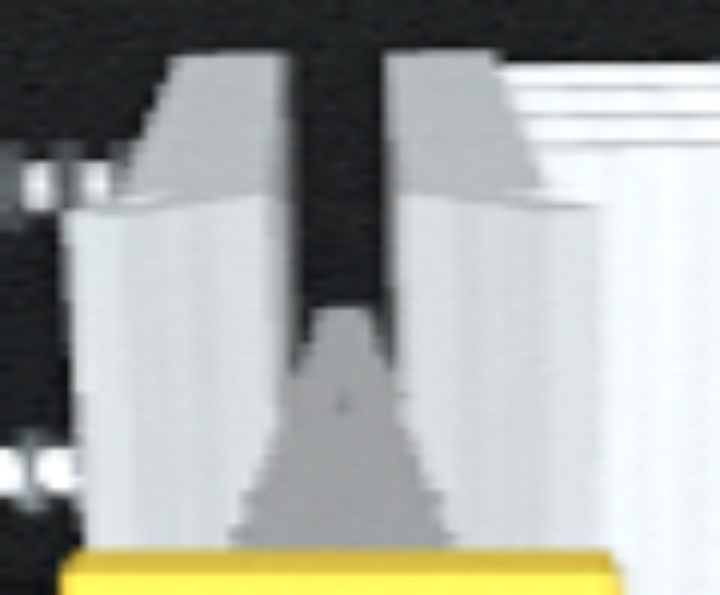

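Request:
send_rows(rows=[[0,0,-0.006,0],[0,0,-0.006,0],[0,0,-0.006,0],[0,0,-0.006,0]])

```text
time: 26.68
eef_pos: [0.5718, -0.2227, 0.1975]
tcp_rot: [0.991, -0.136, 0.0, 0.0]
contact_force: [0.4, 0.4, -0.2]
opening: 0.156
```

Request:
send_rows(rows=[[0,0,-0.006,0],[0,0,-0.006,0],[0,0,-0.006,0],[0,0,-0.006,0]])

```text
time: 27.18
eef_pos: [0.5719, -0.2228, 0.1958]
tcp_rot: [0.991, -0.136, 0.0, 0.0]
contact_force: [0.2, 1.6, 1.7]
opening: 0.155
```

Request:
send_rows(rows=[[0,0,-0.006,0],[0,0,-0.006,0],[0,0,-0.006,0],[0,0,-0.006,0]])

```text
time: 27.68
eef_pos: [0.572, -0.2228, 0.1942]
tcp_rot: [0.991, -0.135, 0.0, 0.0]
contact_force: [0.0, 0.1, 4.5]
opening: 0.159
```

```bash
python3 look.py w19
```

```text
27.675 [ 0.5719815  -0.22283127  0.19417645] [ 9.90778251e-01 -1.35492646e-01  4.08383978e-04  1.83081382e-04] [0.0316408  0.1041322  4.52078183] [ 0.1341736  -0.03747267  0.02955132] 0.15877892218571057
```

Request:
send_rows(rows=[[0,0,-0.003,0],[0,0,-0.006,0],[0,0,-0.006,0],[0,0,-0.006,0],[0,0,-0.006,0],[0,0,-0.006,0],[0,0,-0.006,0],[0,0,-0.006,0]])

```text
time: 28.72
eef_pos: [0.572, -0.2228, 0.1923]
tcp_rot: [0.991, -0.135, 0.0, 0.0]
contact_force: [0.0, 1.0, 5.1]
opening: 0.154
```

```bash
python3 look.py w20
python3 - <<'E'
from h import *
w=imaging.read_camera("side")[:,:,::-1]
cv2.imwrite("pics/s20.png",cv2.resize(w[110:220,300:400],None,fx=7,fy=5.4,interpolation=3))
print(monitor.get_state()["contact_force"],monitor.get_state()["eef_pos"])
E
```

```text
28.725 [ 0.57198358 -0.22277444  0.1923398 ] [ 9.90777325e-01 -1.35499471e-01  4.09632423e-04  1.30167819e-04] [0.0305894  1.00122748 5.12273746] [ 0.11887641 -0.11385027  0.0820177 ] 0.15360000544309124
[0.80111913 1.34139653 4.8243927 ] [ 0.57198743 -0.22278111  0.19230762]
```

View pics/w20.png

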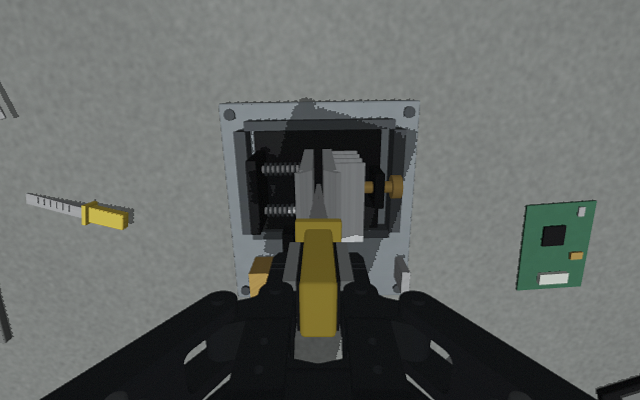

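View pics/s20.png

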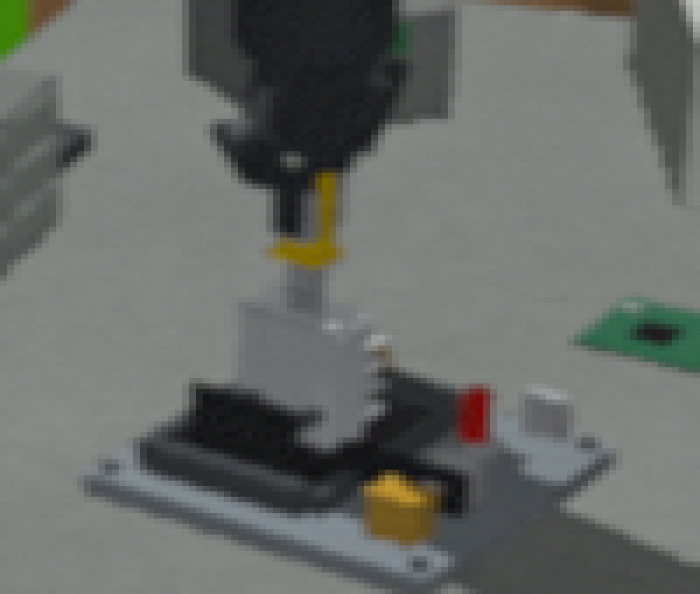

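```bash
python3 -c "
from plant import workorder
print(workorder.sign_off())"
```

```text
the job is handed in; nothing more can be done
None
```

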